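Knock a stuck cable gland out of its flip-over cup

ROBOT

A 6-joint arm with a two-finger parallel gripper is mounted at the origin on the work surface. World frame = base frame: x ahead of the robot, y to its left, z up, the work surface at z = 0. Lengths are in m, angles in rad, forces in N, time in s.
With the tool pointing down it reaches from about 0.275 to 0.85 m from the base axis. Payload 19 kg.
Tool frame: the origin (TCP) lies on the front face of the gripper's body, between the roots of the fingers; the fingertips stand 73 mm ahead of it and the grasp point (between the pads) lies robot.grasp_offset ahead of it (robot.grasp_offset is the distance from the TCP to the grasp point, in m); z points along the fingers, y is the direction in which the jaws open and shut (so a half turn about z gives the same grasp; the last joint's range is limited). The gripper opens to 85 mm and grips with 20 to 120 N. Pads are 22 mm wide; open, the fingers measure 114 mm over their backs; the gripper's body (76 mm by 85 mm) begins 54 mm behind the grasp point. The pads swing forward as they close: fully open they stand 13 mm farther back than shut.
Start: joints at [-1.469, 0.15, 1.437, -0, 1.554, -0.134], TCP at [0.134, -0.559, 0.304] pointing down, gripper open.
Joint ranges: [-2.8, 2.8], [-0.68, 2.1], [0.12, 2.68], [-1.39, 4.53], [0.16, 2.79], [-2.81, 2.81]. Speed limits (rad/s): [1.89, 1.89, 2.22, 3.01, 3.01, 3.01].

INTERFACE

Orientations are given as a unit quaternion [w, x, y, z].
In Python, from cell import robot gives the robot as it stands.
- The arm moves only by the tool move_arm, never from a script. Its argument "targets" is a list of rows, each an object of numbers: "x", "y", "z": the shift along the tool's x, y, z in mm; "ax", "ay", "az": the turn, a rotation vector about the tool's x, y, z in degrees; "grip": the finger opening in mm, from 0 to 85.4. In form: [{"x": .., "y": .., "z": .., "ax": .., "ay": .., "az": .., "grip": ..}, ...]. A call has 1 to 10 rows; each row shifts and turns the pose as measured when the row begins, along the tool's axes as they then stand; what a row does not reach is not made up. A row lasts 1/8 s, in which the tool goes at most 62.5 mm and 10.7 degrees, less where a joint would pass 70% of its speed; a pose out of reach is approached as far as the arm can. A call is refused whole if a number of a shift passes 62.5 or a number of a turn 10.7, either way. A call with a gripper value outside its range is refused whole. The fingers move at their own pace and stop on an object; "squeeze" is the grip in N (left out, the last holds). Time passes only in rows, so rows that do not move let the fingers close. It gives the time, the measured TCP pose, the force and the opening at its end, in the units of the state.
- robot.get_obs(): the state, without advancing time (a new reading comes with each control period).
- robot.grab_frame(name): name is "side" or "top" or "wrist"; returns a dict with "pixels" (480x640x3 uint8, red, green, blue), "depth" (480x640 float32, m along the optical axis (not along the pixel's ray), 0 where there is no reading), "K" (3x3 intrinsics, pixels), "R" (3x3) and "t" (3): a world point X has camera coordinates R X + t; the wrist camera has in their place "T_tool_cam" (4x4, takes a point from camera to tool coordinates, whose origin is the TCP and whose axes are the flange's). Camera axes: x right, y down, z forward; pixel columns grow to the right and rows downward; lengths in m; the calibration is good to about 2 mm. A picture is of the moment at which its call begins: read the wrist's pose just before it.
- robot.job_done(): hands the job in, once; it reports no verdict.
The state is a dict: "time_s": time; "joints": joint angles; "joint_vel": joint speeds; "joint_efforts": joint torques, N m; "eef_pos": TCP position; "orientation": TCP orientation; "ft_force": force on the tool from outside, world axes, zero at the start; "torque": the same for the moment, N m; "width": opening from 0.0 (shut) to 1.0 (fully open).
Only numpy, scipy, OpenCV 4.12 (cv2) and the standard library are available. Lean on these libraries where they do the work, as an engineer would, in place of code of your own. Each camera call takes 0.05 s, during which the arm holds its last target.

TASK

Of the two flip-over cups on the bench, take the one that holds the tall brass cable gland (not the flat blanking plug): swing it by its black end knob all the way over so that it hangs upside down above its tray. The gland stays stuck inside, so tap the rubber button on the cup's upturned bottom to knock it out; the gland must end up lying in the tray, with the cup left tipped over. Leave the other cup as it is.

Things in the scene. Friction and masses are not known exactly. Their poses are not given: they have to be found in the camera images.
- cup_hinge (a point): Middle of the hinge axis of the cup that holds the gland; fixed to its stand (base plate 250 x 100 mm, two posts 83 mm high, 76 mm apart over all), 75 mm above the bench. x points level from the cup's start side to the tray's side, y along the hinge axis, z up. Aluminium tray on the base: 105 x 96 mm, rim 28 and floor 9 mm above the bench, centre 68 mm along +x.
- cup (a joint): Tip angle of that cup: 0 = upright, on the robot's side (start); 3.14 = fully over, upside down above the tray, at its stop. Turns easily (0.2 N m); let go, it sinks damped to the nearer end, or stays if within 0.3 rad of straight up. Aluminium, 45 mm diameter, 28 mm high, axis 60 mm from the hinge; upside down its mouth is 69 and its bottom 97 mm above the bench. Brass spring housings reach 32 mm to either side of its axis.
- cup_knob (a point): Centre of the black knob, a short cylinder (28 mm diameter, flat faces 24 mm apart along y), at the end of that cup's arm, 112 mm from the hinge axis; 75 mm above the bench at both ends of the swing. It turns with the cup: z up when upright, down when tipped over; y along the hinge. On a 9 mm rod, cup wall 29 mm away. Pinched on its flat faces from above, it pivots between the fingers as the cup swings.
- cup_button_top (a point): Centre of the outer face of the black rubber button on that cup's bottom: 30 mm diameter, 12 mm proud, sprung, travel 8 mm. Under the cup at the start; with the cup tipped over it faces up, 109 mm above the bench, 60 mm from the hinge axis. Pressed in 5 to 8 mm (3 to 8 N) it pushes the gland past its catches; then springs back.
- gland_mid (a point): Centre of the stuck brass cable gland: 40 mm long, standing 16 mm above the cup's rim, round flange 34 mm across and 4 mm thick at its lower end (deepest in the cup), hexagonal body 23 mm across corners. z runs from flange to tip. Two spring catches hold it in the cup; merely turning the cup over does not free it.
- spare_cup (a joint): Tip angle of the other, identical cup, which holds a flat blanking plug (34 mm across, 8 mm high, deep below the rim) and stands to the left or right of the first. 0 = upright; it must stay so.
There are look-alikes about, which are no part of the job. Of the things like the part that bears gland_mid, leave any that is green, purple or red; of the rest the larger one is meant.

How it is judged:
By the outcome, as a careful person would: the job done as asked, in the order asked, and still so for the second after the job is handed in, with the robot touching nothing.
It also fails if it takes over 45 s, if anything falls off the work surface, if the arm or the gripper's body presses on something with over 40 N, if the wrist force passes 120 N, or if a joint passes its speed limit or range.

## Working session

There is one attempt and no reset: what is moved stays moved. The work goes in short steps, Python scripts to look and compute and a tool call to move; the robot and the scene stay as the last step left them, time stands still between calls to the robot, and variables do not carry over. Pictures are saved under pics/ and viewed, and the job is handed in when it is done.

Besides the shell and the picture viewer there is one more tool, called after "Request:" in YAML: its name, and indented under it one key for each argument. move_arm: Moves the arm, as the interface text tells. Its arguments: {"type":"object","properties":{"targets":{"type":"array"},"squeeze":{"type":"number"}},"required":["targets"]}

```bash
ls; mkdir -p pics; python3 - <<'E'
from cell import robot
import cv2,pickle
print(robot.get_obs(), robot.grasp_offset)
for n in ("side","top"):
    f=robot.grab_frame(n); pickle.dump(f,open(f'{n}.pkl','wb')); cv2.imwrite(f'pics/{n}0.png',f['pixels'][:,:,::-1]); print(n,f['K'],f['R'],f['t'])
E
```

```text
pics
{'time_s': 0.0, 'joints': array([-1.46898672e+00,  1.50989922e-01,  1.43799804e+00, -6.72252300e-06,
        1.55380667e+00, -1.33996776e-01]), 'joint_vel': array([-7.31553503e-04,  1.82983219e-03, -5.54534877e-05, -2.39933135e-04,
       -4.65548055e-04,  1.09005378e-03]), 'joint_efforts': array([-6.19843398e-03, -7.13052821e+01, -5.70870066e+01, -4.36836663e-04,
        9.11613082e-03,  1.02312301e-04]), 'eef_pos': array([ 0.13430107, -0.55894118,  0.3032896 ]), 'orientation': array([-6.00962351e-04,  9.93057280e-01,  1.17630254e-01,  6.31129611e-06]), 'ft_force': array([ 0.22503935,  0.34119941, -0.24204299]), 'torque': array([ 0.02527771,  0.05641528, -0.03436649]), 'width': 0.9986918819040075} 0.0539
side [[584.85984527   0.         313.13386542]
 [  0.         584.85984527 243.82684033]
 [  0.           0.           1.        ]] [[-0.93840148 -0.34545796  0.00783979]
 [-0.20655018  0.54259514 -0.81420362]
 [ 0.2770193  -0.76566919 -0.58052648]] [0.4442314  0.12852164 0.80443515]
top [[572.47361137   0.         321.3123087 ]
 [  0.         572.47361137 243.85119492]
 [  0.           0.           1.        ]] [[ 0.00815164 -0.99996014 -0.00364378]
 [-0.99528011 -0.007761   -0.09673299]
 [ 0.09670085  0.00441511 -0.9953037 ]] [0.02371637 0.47576704 0.96025749]
```

View pics/side0.png

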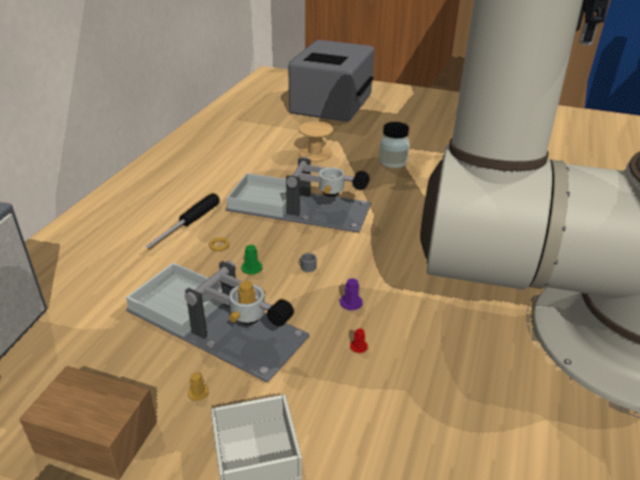

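View pics/top0.png

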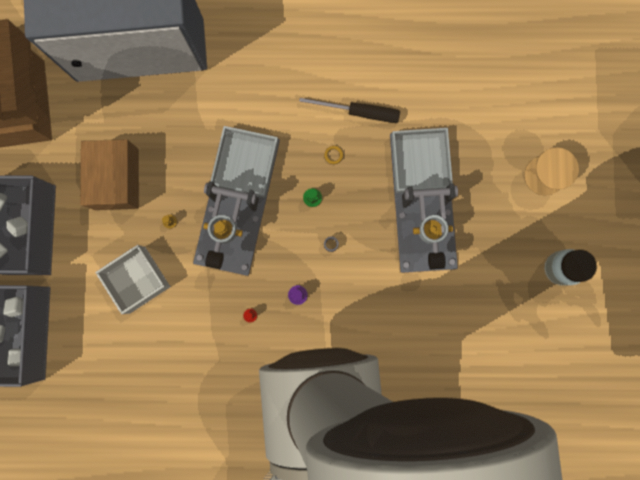

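The side view shows two cups. One at px (246,300) has a brass part standing above its rim; the other at (330,180) has nothing above the rim. In the top view they are at (221,229) and (434,229). Loose look-alikes are green (252,260), purple (351,294), red (359,341) and a small brass one (197,386). The left cup should be the one meant, so I'll confirm it in a crop.

```bash
cat > h.py <<'E'
import pickle,numpy as np,cv2
def load(n): return pickle.load(open(n+'.pkl','rb'))
def pt(f,u,v,z=None):
    K,R,t=f['K'],f['R'],f['t']
    d=np.linalg.inv(K)@[u,v,1]
    if z is None:
        D=f['depth'][int(round(v)),int(round(u))]; return R.T@(d*D-t)
    c=-R.T@t; r=R.T@d; return c+r*(z-c[2])/r[2]
def cloud(f):
    K,R,t=f['K'],f['R'],f['t']; v,u=np.mgrid[:480,:640]; D=f['depth'].astype(float)
    P=np.stack([(u-K[0,2])/K[0,0]*D,(v-K[1,2])/K[1,1]*D,D],-1)
    return (P-t)@R
E
python3 - <<'E'
from h import *
s=load('side');t=load('top')
a=cv2.resize(s['pixels'][240:390,120:320],None,fx=4,fy=4,interpolation=cv2.INTER_CUBIC)
b=cv2.resize(t['pixels'][120:280,180:290],None,fx=3.7,fy=3.7,interpolation=cv2.INTER_CUBIC)
c=cv2.resize(s['pixels'][150:240,220:380],None,fx=4,fy=4,interpolation=cv2.INTER_CUBIC)
for n,i in zip(('ca','cb','cc'),(a,b,c)): cv2.imwrite(f'pics/{n}.png',i[:,:,::-1])
# top: heights of left station
P=cloud(t)
for (u,v) in [(221,229),(215,260),(210,188),(252,198),(228,130),(276,138),(245,160),(197,262),(247,271),(238,226),(204,228)]:
    print(u,v,P[v,u].round(4))
E
```

```text
221 229 [0.4909 0.1872 0.097 ]
215 260 [0.442  0.1973 0.0875]
210 188 [0.5601 0.2097 0.0812]
252 198 [0.5433 0.1402 0.0855]
228 130 [0.6774 0.1942 0.0145]
276 138 [0.6594 0.1078 0.0286]
245 160 [0.6257 0.1642 0.0056]
197 262 [0.4438 0.2445 0.0043]
247 271 [0.4287 0.1564 0.0069]
238 226 [0.5071 0.1735 0.0093]
204 228 [0.4963 0.2212 0.0645]
```

View pics/ca.png

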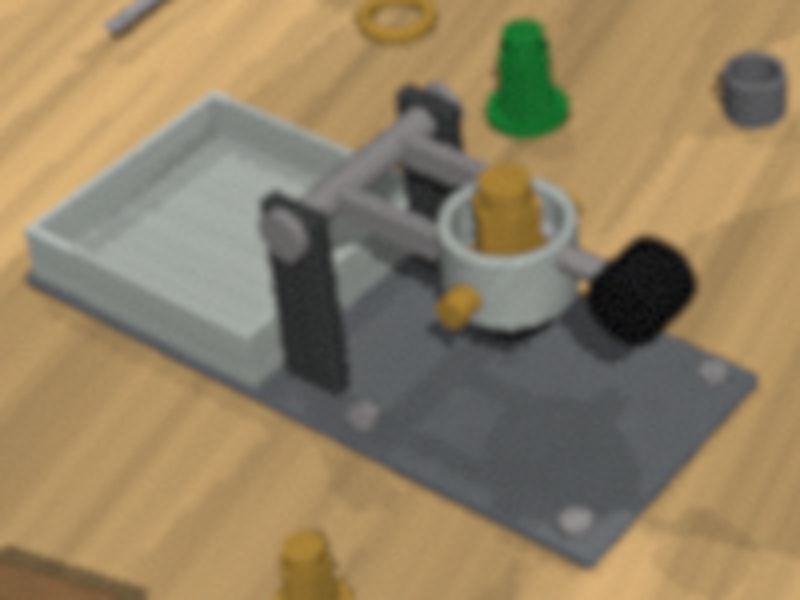

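View pics/cb.png

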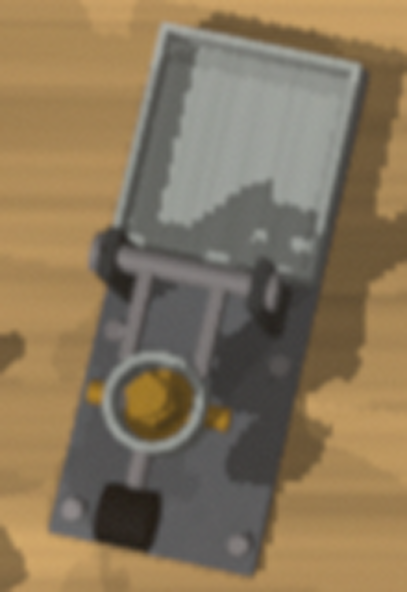

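View pics/cc.png

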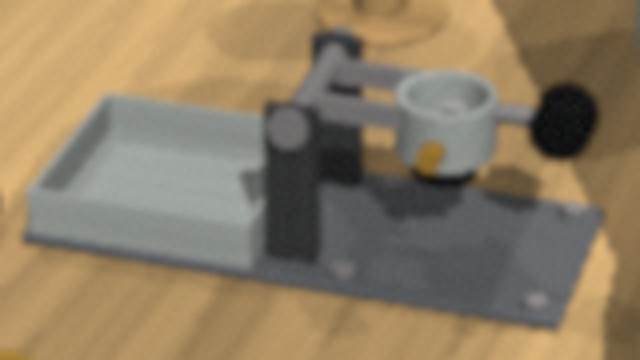

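The crop confirms it. The left cup (side px 246,300) holds the tall brass hex gland above its rim, and the right cup's content is flat and below its rim. Next I'll fit the stand pose.

```bash
python3 - <<'E'
from h import *
s=load('side');t=load('top')
c=lambda x,y:(180+(x+.5)/3.7-.5,120+(y+.5)/3.7-.5)
q={'trayL':(165,25,.028),'trayR':(363,65,.028),'plL':(50,533,.004),'plR':(256,575,.004),'cup':(156,403,.081),'housL':(94,392,.067),'housR':(221,420,.067),'knob':(128,516,.089),'postL':(110,260,.083),'postR':(268,293,.083),'axL':(120,262,.075+.004),'axR':(250,287,.079)}
W={}
for k,(x,y,z) in q.items(): W[k]=pt(t,*c(x,y),z); print(k,W[k].round(4))
cs=lambda x,y:(120+(x+.5)/4-.5,240+(y+.5)/4-.5)
for k,(x,y,z) in {'trayFL':(30,235,.028),'trayFR':(215,97,.028),'plnear':(590,565,.002),'plR':(755,380,.002),'cup':(509,227,.081),'knob':(641,290,.075),'hingeL':(287,235,.075),'gtip':(507,172,.097)}.items(): print('side',k,pt(s,*cs(x,y),z).round(4))
d=(W['trayL']+W['trayR']-W['plL']-W['plR'])[:2]; print(np.linalg.norm(d)/2,np.degrees(np.arctan2(d[1],d[0])))
# knob cloud from depth
for n,f in(('top',t),('side',s)):
    P=cloud(f);C=f['pixels'].astype(int)
    m=(C.max(-1)<45)&(np.hypot(P[...,0]-.445,P[...,1]-.195)<.04)&(P[...,2]>.055)&(P[...,2]<.11)
    X=P[m];print(n,m.sum(),X.mean(0).round(4),np.percentile(X,3,axis=0).round(4),np.percentile(X,97,axis=0).round(4))
E
```

```text
trayL [0.6797 0.1986 0.028 ]
trayR [0.6611 0.1049 0.028 ]
plL [0.4409 0.2512 0.004 ]
plR [0.4218 0.1535 0.004 ]
cup [0.4936 0.1888 0.081 ]
housL [0.5    0.2191 0.067 ]
housR [0.4879 0.1622 0.067 ]
knob [0.4433 0.1982 0.089 ]
postL [0.5566 0.2103 0.083 ]
postR [0.5424 0.1404 0.083 ]
axL [0.5565 0.2067 0.079 ]
axR [0.5457 0.1489 0.079 ]
side trayFL [0.6765 0.2036 0.028 ]
side trayFR [0.6579 0.1115 0.028 ]
side plnear [0.4424 0.2513 0.002 ]
side plR [0.4228 0.1562 0.002 ]
side cup [0.492  0.1952 0.081 ]
side knob [0.444  0.2017 0.075 ]
side hingeL [0.5601 0.2177 0.075 ]
side gtip [0.4952 0.1879 0.097 ]
0.2443379029032589 -11.954802867799819
top 181 [0.4441 0.1979 0.0867] [0.4326 0.1878 0.0795] [0.4549 0.2094 0.0919]
side 450 [0.4414 0.2085 0.0805] [0.4303 0.1961 0.0657] [0.4552 0.2152 0.0893]
```

```bash
cat >> h.py <<'E'
def yaw(q):
    from scipy.spatial.transform import Rotation as Ro
    M=Ro.from_quat([q[1],q[2],q[3],q[0]]).as_matrix(); return np.degrees(np.arctan2(M[1,0],M[0,0])),M
def plan(p,psi,way,dpsi):
    """way: list of world xyz per row, dpsi list of world yaw change (deg); prints tool-frame rows"""
    p=np.array(p,float)
    for w,d in zip(way,dpsi):
        e=(np.array(w)-p)*1000; a=np.radians(psi)
        print('{"x":%.0f,"y":%.0f,"z":%.0f,"az":%.1f}'%(e[0]*np.cos(a)+e[1]*np.sin(a),e[0]*np.sin(a)-e[1]*np.cos(a),-e[2],-d)); p=np.array(w); psi+=d
E
python3 - <<'E'
from h import *
from cell import robot
o=robot.get_obs(); psi,M=yaw(o['orientation']); print(psi)
p=o['eef_pos']
# polar path
r0,a0=np.hypot(*p[:2]),np.arctan2(p[1],p[0]); g=np.array([.443,.19]); r1,a1=np.hypot(*g),np.arctan2(g[1],g[0])
n=20;W=[]
for i in range(1,n+1):
    f=i/n; r=r0+(r1-r0)*f;a=a0+(a1-a0)*f; W.append([r*np.cos(a),r*np.sin(a),p[2]])
plan(p,psi,W,[ (168.5-psi)/n]*n)
E
```

```text
13.511945169797613
{"x":50,"y":-7,"z":-0,"az":-7.7}
{"x":49,"y":-4,"z":-0,"az":-7.7}
{"x":49,"y":-2,"z":-0,"az":-7.7}
{"x":49,"y":0,"z":-0,"az":-7.7}
{"x":48,"y":3,"z":-0,"az":-7.7}
{"x":48,"y":5,"z":-0,"az":-7.7}
{"x":47,"y":7,"z":-0,"az":-7.7}
{"x":46,"y":9,"z":-0,"az":-7.7}
{"x":45,"y":11,"z":-0,"az":-7.7}
{"x":44,"y":13,"z":-0,"az":-7.7}
{"x":43,"y":15,"z":-0,"az":-7.7}
{"x":42,"y":17,"z":-0,"az":-7.7}
{"x":41,"y":19,"z":-0,"az":-7.7}
{"x":40,"y":21,"z":-0,"az":-7.7}
{"x":38,"y":22,"z":-0,"az":-7.7}
{"x":37,"y":24,"z":-0,"az":-7.7}
{"x":35,"y":25,"z":-0,"az":-7.7}
{"x":34,"y":27,"z":-0,"az":-7.7}
{"x":32,"y":28,"z":-0,"az":-7.7}
{"x":31,"y":29,"z":-0,"az":-7.7}
```

Request:
move_arm:
  targets:
    - {"x": 50,"y": -7,"az": -7.7}
    - {"x": 49,"y": -4,"az": -7.7}
    - {"x": 49,"y": -2,"az": -7.7}
    - {"x": 49,"y": 0,"az": -7.7}
    - {"x": 48,"y": 3,"az": -7.7}
    - {"x": 48,"y": 5,"az": -7.7}
    - {"x": 47,"y": 7,"az": -7.7}
    - {"x": 46,"y": 9,"az": -7.7}
    - {"x": 45,"y": 11,"az": -7.7}
    - {"x": 44,"y": 13,"az": -7.7}

```text
$.targets[0]: bad value
```

Request:
move_arm:
  targets:
    - {"x": 43,"y": 15,"az": -7.7}
    - {"x": 42,"y": 17,"az": -7.7}
    - {"x": 41,"y": 19,"az": -7.7}
    - {"x": 40,"y": 21,"az": -7.7}
    - {"x": 38,"y": 22,"az": -7.7}
    - {"x": 37,"y": 24,"az": -7.7}
    - {"x": 35,"y": 25,"az": -7.7}
    - {"x": 34,"y": 27,"az": -7.7}

```text
$.targets[0]: bad value
```

Request:
move_arm:
  targets:
    - {"x": 50,"y": -7,"z": 0,"ax": 0,"ay": 0,"az": -7.7,"grip": 85}
    - {"x": 49,"y": -4,"z": 0,"ax": 0,"ay": 0,"az": -7.7,"grip": 85}
    - {"x": 49,"y": -2,"z": 0,"ax": 0,"ay": 0,"az": -7.7,"grip": 85}
    - {"x": 49,"y": 0,"z": 0,"ax": 0,"ay": 0,"az": -7.7,"grip": 85}
    - {"x": 48,"y": 3,"z": 0,"ax": 0,"ay": 0,"az": -7.7,"grip": 85}
    - {"x": 48,"y": 5,"z": 0,"ax": 0,"ay": 0,"az": -7.7,"grip": 85}
    - {"x": 47,"y": 7,"z": 0,"ax": 0,"ay": 0,"az": -7.7,"grip": 85}
    - {"x": 46,"y": 9,"z": 0,"ax": 0,"ay": 0,"az": -7.7,"grip": 85}
    - {"x": 45,"y": 11,"z": 0,"ax": 0,"ay": 0,"az": -7.7,"grip": 85}
    - {"x": 44,"y": 13,"z": 0,"ax": 0,"ay": 0,"az": -7.7,"grip": 85}

```text
time_s: 1.35
eef_pos: [0.4749, -0.2263, 0.3001]
orientation: [-0.004, 0.69, 0.723, 0.001]
ft_force: [1.0, -0.3, -0.5]
width: 0.997
```

```bash
python3 - <<'E'
from h import *
from cell import robot
o=robot.get_obs(); psi,M=yaw(o['orientation']); print(psi,M.round(3))
p=o['eef_pos']
r0,a0=np.hypot(*p[:2]),np.arctan2(p[1],p[0]); g=np.array([.45,.18]); r1,a1=np.hypot(*g),np.arctan2(g[1],g[0])
n=9;W=[]
for i in range(1,n+1):
    f=i/n; r=r0+(r1-r0)*f;a=a0+(a1-a0)*f; W.append([r*np.cos(a),r*np.sin(a),p[2]])
plan(p,psi,W,[ (168.5-psi)/n]*n)
E
```

```text
92.6782330427786 [[-0.047  0.999 -0.004]
 [ 0.999  0.047  0.006]
 [ 0.007 -0.003 -1.   ]]
{"x":45,"y":17,"z":-0,"az":-8.4}
{"x":44,"y":19,"z":-0,"az":-8.4}
{"x":42,"y":21,"z":-0,"az":-8.4}
{"x":41,"y":23,"z":-0,"az":-8.4}
{"x":39,"y":25,"z":-0,"az":-8.4}
{"x":37,"y":27,"z":-0,"az":-8.4}
{"x":36,"y":29,"z":-0,"az":-8.4}
{"x":34,"y":30,"z":-0,"az":-8.4}
{"x":32,"y":32,"z":-0,"az":-8.4}
```

Request:
move_arm:
  targets:
    - {"x": 45,"y": 17,"z": 0,"ax": 0,"ay": 0,"az": -8.4,"grip": 85}
    - {"x": 44,"y": 19,"z": 0,"ax": 0,"ay": 0,"az": -8.4,"grip": 85}
    - {"x": 42,"y": 21,"z": 0,"ax": 0,"ay": 0,"az": -8.4,"grip": 85}
    - {"x": 41,"y": 23,"z": 0,"ax": 0,"ay": 0,"az": -8.4,"grip": 85}
    - {"x": 39,"y": 25,"z": 0,"ax": 0,"ay": 0,"az": -8.4,"grip": 85}
    - {"x": 37,"y": 27,"z": 0,"ax": 0,"ay": 0,"az": -8.4,"grip": 85}
    - {"x": 36,"y": 29,"z": 0,"ax": 0,"ay": 0,"az": -8.4,"grip": 85}
    - {"x": 34,"y": 30,"z": 0,"ax": 0,"ay": 0,"az": -8.4,"grip": 85}
    - {"x": 32,"y": 32,"z": 0,"ax": 0,"ay": 0,"az": -8.4,"grip": 85}
    - {"x": 0,"y": 0,"z": 0,"ax": 0,"ay": 0,"az": 0,"grip": 85}

```text
time_s: 2.6
eef_pos: [0.4404, 0.1939, 0.3005]
orientation: [-0.004, 0.077, 0.997, 0.004]
ft_force: [0.0, -0.0, -0.5]
width: 0.993
```

```bash
python3 - <<'E'
from h import *
from cell import robot
o=robot.get_obs(); psi,M=yaw(o['orientation']); print(o['time_s'],o['eef_pos'],psi,M.round(3))
f=robot.grab_frame('wrist'); T=f['T_tool_cam'];print(T.round(4))
Twt=np.eye(4);Twt[:3,:3]=M;Twt[:3,3]=o['eef_pos'];A=np.linalg.inv(Twt@T);f['R']=A[:3,:3];f['t']=A[:3,3]
pickle.dump(f,open('w1.pkl','wb'));cv2.imwrite('pics/w1.png',f['pixels'][:,:,::-1])
E
```

```text
2.6 [0.44036029 0.19390718 0.30049414] 171.17100692986364 [[-0.988  0.154 -0.008]
 [ 0.153  0.988  0.008]
 [ 0.009  0.006 -1.   ]]
[[ 4.000e-04 -9.497e-01 -3.131e-01  8.120e-02]
 [ 1.000e+00  3.000e-04  3.000e-04 -2.000e-04]
 [-2.000e-04 -3.131e-01  9.497e-01 -7.000e-02]
 [ 0.000e+00  0.000e+00  0.000e+00  1.000e+00]]
```

View pics/w1.png

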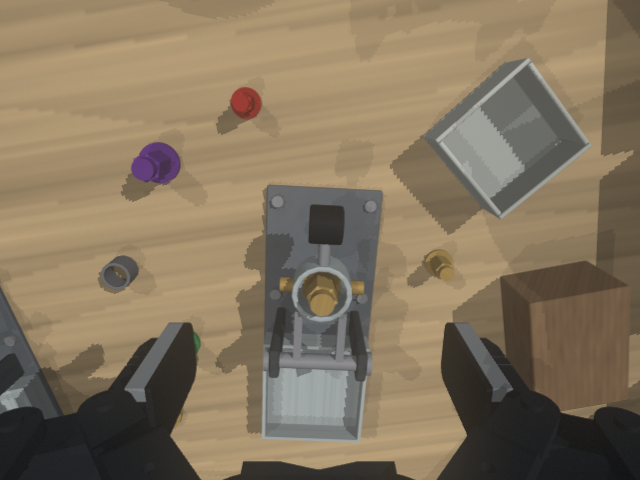

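The wrist view shows the knob at about (326,225), the cup at (322,293) with the gland in it, the hinge bar at row ~358 and the tray below that.

```bash
python3 - <<'E'
from h import *
f=load('w1')
for k,(u,v,z) in {'knobL':(309,224,.075),'knobR':(344,225,.075),'knobtop':(326.5,224,.089),'cup':(322,293.5,.081),'hoL':(281,285,.067),'hoR':(364,287,.067),'hingeL':(268,357,.075),'hingeR':(371,361,.075),'pl1':(267,185,.004),'pl2':(382,191,.004),'tr1':(264,438,.028),'tr2':(359,440,.028)}.items(): print(k,pt(f,u,v,z).round(4))
P=cloud(f);C=f['pixels'].astype(int)
m=(C.max(-1)<45)&(P[...,2]>.06)&(P[...,2]<.11); m[:,:300]=0;m[:,355:]=0;m[255:]=0
X=P[m];v,u=np.where(m);print(m.sum(),X.mean(0),u.min(),u.max(),v.min(),v.max(),X.max(0))
E
```

```text
knobL [0.4412 0.1885 0.075 ]
knobR [0.4458 0.2129 0.075 ]
knobtop [0.4393 0.201  0.089 ]
cup [0.4932 0.1898 0.081 ]
hoL [0.4877 0.1592 0.067 ]
hoR [0.4992 0.2216 0.067 ]
hingeL [0.5432 0.1394 0.075 ]
hingeR [0.5595 0.2189 0.075 ]
pl1 [0.4208 0.1544 0.004 ]
pl2 [0.4412 0.2511 0.004 ]
tr1 [0.6605 0.108  0.028 ]
tr2 [0.6776 0.1991 0.028 ]
63 [0.45286723 0.19655404 0.08376077] 309 337 238 243 [0.45575854 0.20620083 0.08759284]
```

```bash
cat >> h.py <<'E'
from scipy.spatial.transform import Rotation as Ro
H=np.array([.552,.1785,.075]);YAW=np.radians(-11.2)
U=np.array([np.cos(YAW),np.sin(YAW),0])
def Rdes(psi):
    a=np.radians(psi); x=np.array([np.cos(a),np.sin(a),0]);z=np.array([0,0,-1.]);return np.stack([x,np.cross(z,x),z],1)
def rows(o,W,psi=168.8):
    _,M=yaw(o['orientation']);p=o['eef_pos'];D=Rdes(psi)
    rv=Ro.from_matrix(M.T@D).as_rotvec(degrees=True);print('t',o['time_s'],'p',p.round(4),'F',o['ft_force'].round(1),'w',round(o['width']*85.4,1),'turn',rv.round(1))
    for i,w in enumerate(W):
        R=M if i==0 else D
        print((R.T@(np.array(w)-p)*1000).round(0)); p=np.array(w)
E
python3 - <<'E'
from h import *
from cell import robot
o=robot.get_obs(); k=H-.112*U
rows(o,[k+[0,0,.18],k+[0,0,.13],k+[0,0,.085],k+[0,0,.055]])
E
```

```text
t 2.65 p [0.441  0.1929 0.3004] F [ 0.  -0.3  0. ] w 85.0 turn [ 0.3 -0.5  2.2]
[-0.  7. 45.]
[ 0.  0. 50.]
[ 0.  0. 45.]
[ 0.  0. 30.]
```

Request:
move_arm:
  targets:
    - {"x": 0,"y": 7,"z": 40,"ax": 0.3,"ay": -0.5,"az": 2.2,"grip": 60}
    - {"x": 0,"y": 0,"z": 40,"ax": 0,"ay": 0,"az": 0,"grip": 60}
    - {"x": 0,"y": 0,"z": 30,"ax": 0,"ay": 0,"az": 0,"grip": 60}
    - {"x": 0,"y": 0,"z": 15,"ax": 0,"ay": 0,"az": 0,"grip": 60}
    - {"x": 0,"y": 0,"z": 0,"ax": 0,"ay": 0,"az": 0,"grip": 60}

```text
time_s: 3.28
eef_pos: [0.4439, 0.1969, 0.1722]
orientation: [0.0, 0.103, 0.995, -0.0]
ft_force: [0.5, -0.3, 1.5]
width: 0.702
```

```bash
python3 - <<'E'
from h import *
from cell import robot
o=robot.get_obs(); k=H-.112*U
rows(o,[k+[0,0,.055]])
_,M=yaw(o['orientation'])
f=robot.grab_frame('wrist'); T=f['T_tool_cam']
Twt=np.eye(4);Twt[:3,:3]=M;Twt[:3,3]=o['eef_pos'];A=np.linalg.inv(Twt@T);f['R']=A[:3,:3];f['t']=A[:3,3]
pickle.dump(f,open('w2.pkl','wb'));cv2.imwrite('pics/w2.png',f['pixels'][:,:,::-1])
E
```

```text
t 3.275 p [0.4439 0.1969 0.1722] F [ 0.5 -0.3  1.5] w 60.0 turn [-0.   0.  -0.6]
[ 2.  3. 42.]
```

View pics/w2.png

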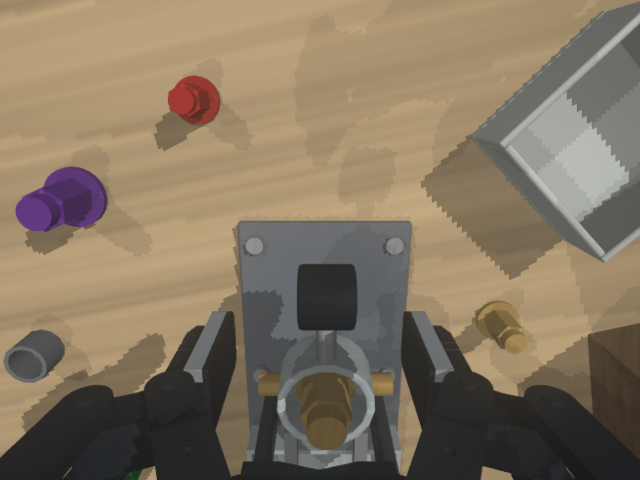

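The knob is at (327,297) and the finger midline is near column 320, so I need a shift of about 3 mm in y. That agrees with the computed offset.

Request:
move_arm:
  targets:
    - {"x": 2,"y": 3,"z": 20,"ax": 0,"ay": 0,"az": -0.6,"grip": 60}
    - {"x": 0,"y": 0,"z": 20,"ax": 0,"ay": 0,"az": 0,"grip": 60}
    - {"x": 0,"y": 0,"z": 2,"ax": 0,"ay": 0,"az": 0,"grip": 60}

```text
time_s: 3.7
eef_pos: [0.4453, 0.2005, 0.1343]
orientation: [0.004, 0.098, 0.995, 0.001]
ft_force: [-0.1, -0.0, -0.7]
width: 0.702
```

```bash
python3 - <<'E'
from h import *
from cell import robot
o=robot.get_obs(); k=H-.112*U
rows(o,[k+[0,0,.055]])
_,M=yaw(o['orientation'])
f=robot.grab_frame('wrist'); T=f['T_tool_cam']
Twt=np.eye(4);Twt[:3,:3]=M;Twt[:3,3]=o['eef_pos'];A=np.linalg.inv(Twt@T);f['R']=A[:3,:3];f['t']=A[:3,3]
cv2.imwrite('pics/w3.png',f['pixels'][:,:,::-1])
f=robot.grab_frame('side');cv2.imwrite('pics/s3.png',cv2.resize(f['pixels'][180:400,100:400],None,fx=2.5,fy=2.5)[:,:,::-1])
E
```

```text
t 3.7 p [0.4453 0.2005 0.1343] F [-0.1 -0.  -0.7] w 60.0 turn [ 0.2  0.4 -0.1]
[ 3. -1.  4.]
```

View pics/w3.png

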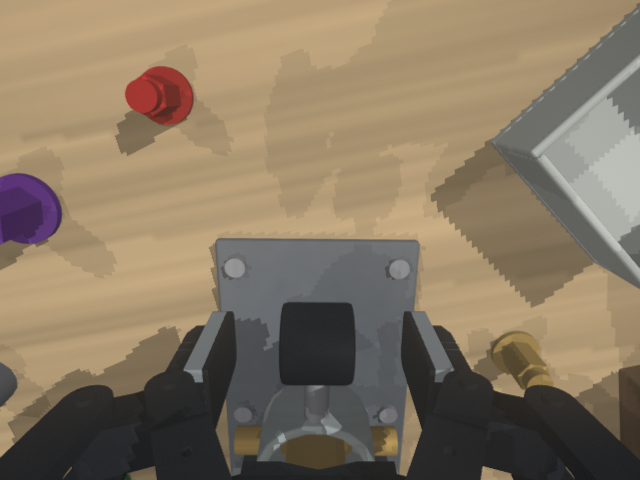

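View pics/s3.png

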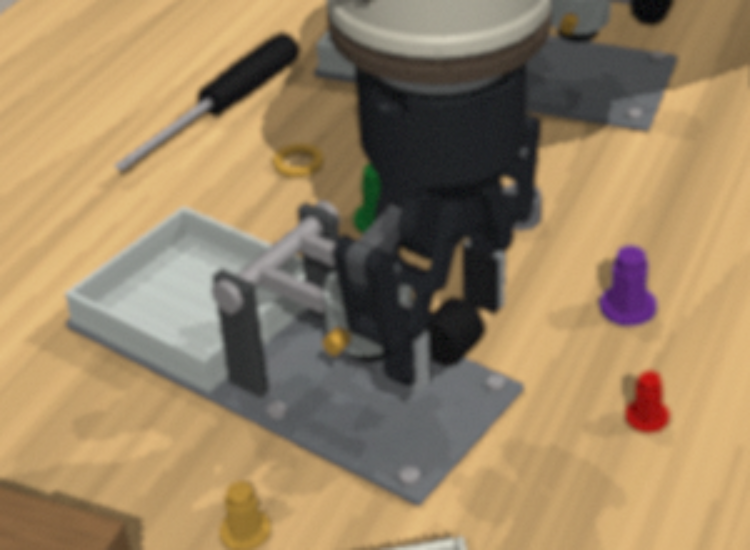

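The knob is centred at column 317 between the pads. I'll do the last small shift and close.

Request:
move_arm:
  targets:
    - {"x": 3,"y": -1,"z": 4,"ax": 0.2,"ay": 0.4,"az": 0,"grip": 60}
    - {"x": 0,"y": 0,"z": 0,"ax": 0,"ay": 0,"az": 0,"grip": 15}
    - {"x": 0,"y": 0,"z": 0,"ax": 0,"ay": 0,"az": 0,"grip": 15}
    - {"x": 0,"y": 0,"z": 0,"ax": 0,"ay": 0,"az": 0,"grip": 15}
    - {"x": 0,"y": 0,"z": 0,"ax": 0,"ay": 0,"az": 0,"grip": 15}
  squeeze: 30

```text
time_s: 4.42
eef_pos: [0.4431, 0.2003, 0.1331]
orientation: [0.002, 0.098, 0.995, 0.0]
ft_force: [-0.4, 0.2, -1.4]
width: 0.278
```

```bash
python3 - <<'E'
from h import *
from cell import robot
o=robot.get_obs(); k=H-.112*U
rows(o,[k+[0,0,.055]])
f=robot.grab_frame('wrist'); cv2.imwrite('pics/w4.png',f['pixels'][:,:,::-1])
E
```

```text
t 4.425 p [0.4431 0.2003 0.1331] F [-0.4  0.2 -1.4] w 23.8 turn [ 0.1  0.2 -0.1]
[ 1. -0.  3.]
```

View pics/w4.png

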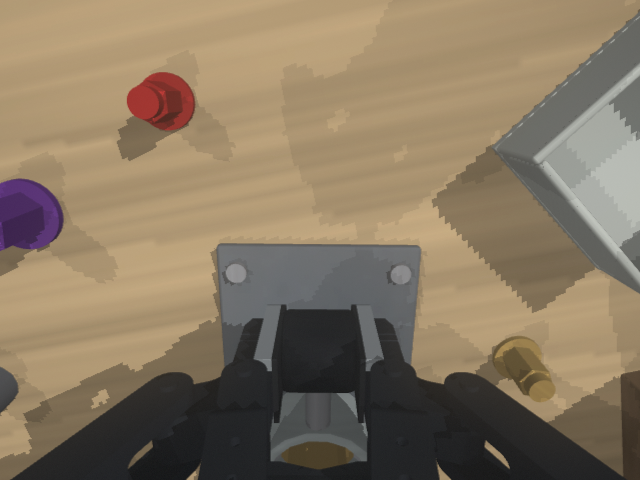

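The knob is held: opening 23.8 mm against its 24 mm width. Next is the swing.

```bash
cat > arc.py <<'E'
from h import *
from cell import robot
import sys
o=robot.get_obs()
OFF=.058
d=o['eef_pos']-H; s=d@U; z=d[2]-OFF
th=np.arctan2(z,-s); rad=np.hypot(z,s); print('theta',np.degrees(th).round(1),'rad',rad.round(4),'lat',(d-s*U)[:2].round(4))
T=[float(a) for a in sys.argv[1:]]
rows(o,[H+U*-.112*np.cos(np.radians(a))+np.array([0,0,.112*np.sin(np.radians(a))+OFF]) for a in T])
E
python3 arc.py 8 18 28 38 48 58 68 78
```

```text
theta 0.1 rad 0.111 lat [0.0001 0.0003]
t 4.475 p [0.4431 0.2003 0.1332] F [ 0.2 -0.2 -0.3] w 23.8 turn [ 0.1  0.2 -0.1]
[ -0.  -0. -15.]
[ -4.  -0. -19.]
[ -8.   0. -18.]
[-11.  -0. -16.]
[-13.   0. -14.]
[-16.   0. -12.]
[-17.  -0.  -9.]
[-19.   0.  -6.]
```

Request:
move_arm:
  targets:
    - {"x": 0,"y": 0,"z": -15,"ax": 0,"ay": 0,"az": 0,"grip": 15}
    - {"x": -4,"y": 0,"z": -19,"ax": 0,"ay": 0,"az": 0,"grip": 15}
    - {"x": -8,"y": 0,"z": -18,"ax": 0,"ay": 0,"az": 0,"grip": 15}
    - {"x": -10,"y": 0,"z": -15,"ax": 0,"ay": 0,"az": 0,"grip": 15}

```text
time_s: 4.97
eef_pos: [0.4647, 0.1958, 0.2006]
orientation: [0.001, 0.099, 0.995, 0.0]
ft_force: [4.4, 1.2, -8.5]
width: 0.275
```

```bash
python3 arc.py 38 48 58 68 78
```

```text
theta 37.2 rad 0.1117 lat [0. 0.]
t 4.975 p [0.4647 0.1958 0.2006] F [ 4.4  1.2 -8.5] w 23.5 turn [ 0.   0.1 -0.1]
[-1. -0. -1.]
[-13.   0. -14.]
[-16.   0. -12.]
[-17.  -0.  -9.]
[-19.   0.  -6.]
```

Request:
move_arm:
  targets:
    - {"x": -14,"y": 0,"z": -15,"ax": 0,"ay": 0,"az": 0,"grip": 15}
    - {"x": -16,"y": 0,"z": -12,"ax": 0,"ay": 0,"az": 0,"grip": 15}
    - {"x": -17,"y": 0,"z": -9,"ax": 0,"ay": 0,"az": 0,"grip": 15}
    - {"x": -19,"y": 0,"z": -6,"ax": 0,"ay": 0,"az": 0,"grip": 15}

```text
time_s: 5.48
eef_pos: [0.5306, 0.1822, 0.2436]
orientation: [-0.001, 0.098, 0.995, -0.0]
ft_force: [-2.1, 2.0, -7.8]
width: 0.272
```

```bash
python3 arc.py 88 98 108 118 128; python3 - <<'E'
from h import *
from cell import robot
f=robot.grab_frame('side');cv2.imwrite('pics/s5.png',cv2.resize(f['pixels'][180:400,100:400],None,fx=2.5,fy=2.5)[:,:,::-1])
E
```

```text
theta 78.9 rad 0.1127 lat [-0.0001 -0.0006]
t 5.475 p [0.5306 0.1822 0.2436] F [-2.1  2.  -7.8] w 23.2 turn [-0.1 -0.1 -0.1]
[-18.   1.  -1.]
[-19.  -0.   1.]
[-19.   0.   4.]
[-18.  -0.   8.]
[-16.  -0.  11.]
```

View pics/s5.png

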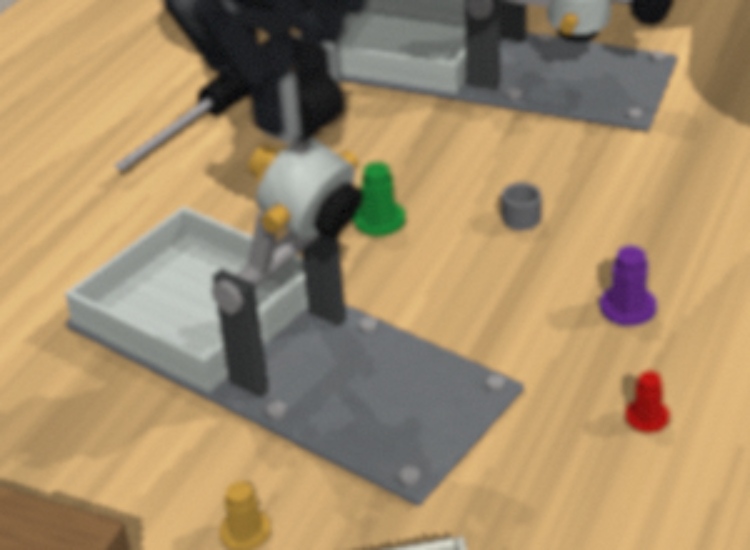

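The cup now stands nearly upright on its arm and the knob is still in the fingers.

Request:
move_arm:
  targets:
    - {"x": -18,"y": 0,"z": -1,"ax": 0,"ay": 0,"az": 0,"grip": 15}
    - {"x": -19,"y": 0,"z": 1,"ax": 0,"ay": 0,"az": 0,"grip": 15}
    - {"x": -19,"y": 0,"z": 4,"ax": 0,"ay": 0,"az": 0,"grip": 15}
    - {"x": -18,"y": 0,"z": 8,"ax": 0,"ay": 0,"az": 0,"grip": 15}

```text
time_s: 6.02
eef_pos: [0.606, 0.1664, 0.2335]
orientation: [-0.001, 0.098, 0.995, -0.001]
ft_force: [-2.8, -1.8, 3.0]
width: 0.274
```

```bash
python3 arc.py 125 135 145 155 165 175 178
```

```text
theta 118.8 rad 0.1147 lat [-0.0003 -0.0013]
t 6.025 p [0.606  0.1664 0.2335] F [-2.8 -1.8  3. ] w 23.4 turn [-0.1 -0.1 -0.1]
[-9.  1.  9.]
[-15.   0.  13.]
[-13.   0.  15.]
[-10.   0.  17.]
[-7.  0. 18.]
[-3. -0. 19.]
[-0. -0.  6.]
```

Request:
move_arm:
  targets:
    - {"x": -10,"y": 1,"z": 9,"ax": 0,"ay": 0,"az": 0,"grip": 15}
    - {"x": -15,"y": 0,"z": 13,"ax": 0,"ay": 0,"az": 0,"grip": 15}
    - {"x": -13,"y": 0,"z": 15,"ax": 0,"ay": 0,"az": 0,"grip": 15}
    - {"x": -10,"y": 0,"z": 17,"ax": 0,"ay": 0,"az": 0,"grip": 15}

```text
time_s: 6.52
eef_pos: [0.657, 0.1557, 0.1817]
orientation: [0.003, 0.099, 0.995, -0.002]
ft_force: [-0.7, -1.5, 3.5]
width: 0.273
```

```bash
python3 arc.py 162 170 176
```

```text
theta 155.6 rad 0.118 lat [-0.0004 -0.0019]
t 6.525 p [0.657  0.1557 0.1817] F [-0.7 -1.5  3.5] w 23.3 turn [-0.1  0.4 -0.2]
[ 1.  2. 14.]
[-4. -0. 15.]
[-1. -0. 12.]
```

Request:
move_arm:
  targets:
    - {"x": -1,"y": 1,"z": 14,"ax": 0,"ay": 0.4,"az": 0,"grip": 15}
    - {"x": -3,"y": 0,"z": 15,"ax": 0,"ay": 0,"az": 0,"grip": 15}
    - {"x": -1,"y": 0,"z": 10,"ax": 0,"ay": 0,"az": 0,"grip": 15}

```text
time_s: 6.9
eef_pos: [0.6667, 0.1536, 0.1426]
orientation: [0.004, 0.1, 0.995, -0.002]
ft_force: [1.1, 0.9, 3.5]
width: 0.275
```

```bash
python3 arc.py 180;  python3 - <<'E'
from h import *
from cell import robot
f=robot.grab_frame('side');cv2.imwrite('pics/s6.png',cv2.resize(f['pixels'][180:400,100:400],None,fx=2.5,fy=2.5)[:,:,::-1])
E
```

```text
theta 175.3 rad 0.1177 lat [-0.0004 -0.0021]
t 6.9 p [0.6667 0.1536 0.1426] F [1.1 0.9 3.5] w 23.5 turn [-0.1  0.5 -0.2]
[ 5.  2. 10.]
```

View pics/s6.png

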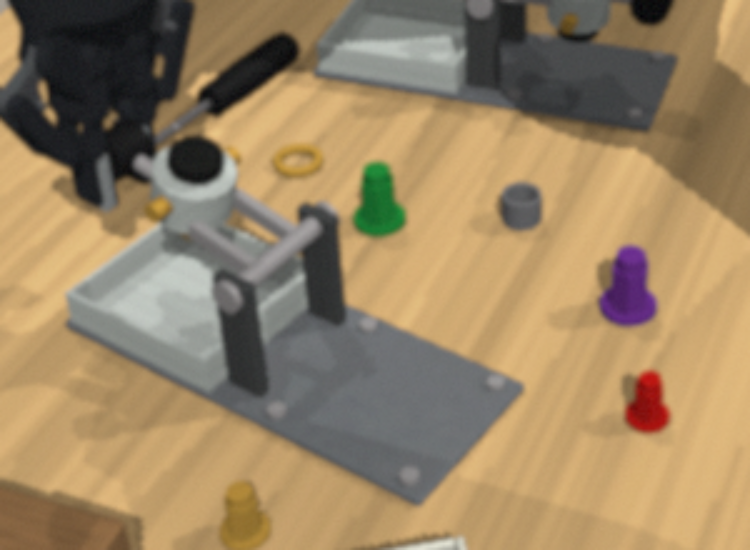

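The cup is almost over, with its black button facing up at (195,160) in the crop. I'll finish the swing and release.

Request:
move_arm:
  targets:
    - {"x": 1,"y": 0,"z": 6,"ax": 0,"ay": 0,"az": 0,"grip": 15}
    - {"x": 0,"y": 0,"z": 4,"ax": 0,"ay": 0,"az": 0,"grip": 15}
    - {"x": 0,"y": 0,"z": 0,"ax": 0,"ay": 0,"az": 0,"grip": 50}
    - {"x": 0,"y": 0,"z": 0,"ax": 0,"ay": 0,"az": 0,"grip": 50}
    - {"x": 0,"y": 0,"z": 0,"ax": 0,"ay": 0,"az": 0,"grip": 50}
    - {"x": 0,"y": 0,"z": 0,"ax": 0,"ay": 0,"az": 0,"grip": 50}

```text
time_s: 7.7
eef_pos: [0.6663, 0.154, 0.1301]
orientation: [0.005, 0.1, 0.995, -0.002]
ft_force: [0.3, 0.9, 0.3]
width: 0.587
```

```bash
python3 arc.py 180;  python3 - <<'E'
from h import *
from cell import robot
f=robot.grab_frame('side');cv2.imwrite('pics/s7.png',cv2.resize(f['pixels'][180:400,100:400],None,fx=2.5,fy=2.5)[:,:,::-1])
E
```

```text
theta -178.6 rad 0.1169 lat [-0.0004 -0.0018]
t 7.7 p [0.6663 0.154  0.1301] F [0.3 0.9 0.3] w 50.2 turn [-0.1  0.6 -0.2]
[ 5.  2. -3.]
```

View pics/s7.png

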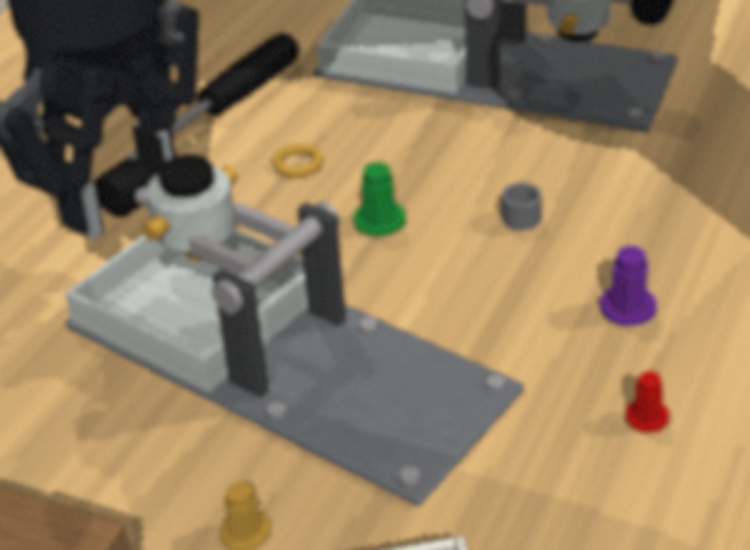

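Request:
move_arm:
  targets:
    - {"x": 0,"y": 0,"z": -40,"ax": 0,"ay": 0,"az": 0,"grip": 50}
    - {"x": 0,"y": 0,"z": -50,"ax": 0,"ay": 0,"az": 0,"grip": 50}
    - {"x": 20,"y": 0,"z": -40,"ax": 0,"ay": 0,"az": 0,"grip": 0}
    - {"x": 34,"y": 0,"z": 0,"ax": 0,"ay": 0.5,"az": 0,"grip": 0}
    - {"x": 0,"y": 0,"z": 0,"ax": 0,"ay": 0,"az": 0,"grip": 0}
    - {"x": 0,"y": 0,"z": 0,"ax": 0,"ay": 0,"az": 0,"grip": 0}

```text
time_s: 8.5
eef_pos: [0.6109, 0.1653, 0.2641]
orientation: [0.0, 0.1, 0.995, -0.001]
ft_force: [-0.6, 0.5, -0.7]
width: -0.003
```

```bash
python3 - <<'E'
from h import *
from cell import robot
o=robot.get_obs(); k=H+.06*U
rows(o,[k+[0,0,.2]])
_,M=yaw(o['orientation'])
f=robot.grab_frame('wrist'); T=f['T_tool_cam']
Twt=np.eye(4);Twt[:3,:3]=M;Twt[:3,3]=o['eef_pos'];A=np.linalg.inv(Twt@T);f['R']=A[:3,:3];f['t']=A[:3,3]
pickle.dump(f,open('w8.pkl','wb'));cv2.imwrite('pics/w8.png',f['pixels'][:,:,::-1])
f=robot.grab_frame('side');pickle.dump(f,open('s8.pkl','wb'));cv2.imwrite('pics/s8.png',cv2.resize(f['pixels'][180:380,100:300],None,fx=3,fy=3)[:,:,::-1])
E
```

```text
t 8.5 p [0.6109 0.1653 0.2641] F [-0.6  0.5 -0.7] w -0.2 turn [-0.1  0.1 -0.2]
[  0.   1. -11.]
```

View pics/w8.png

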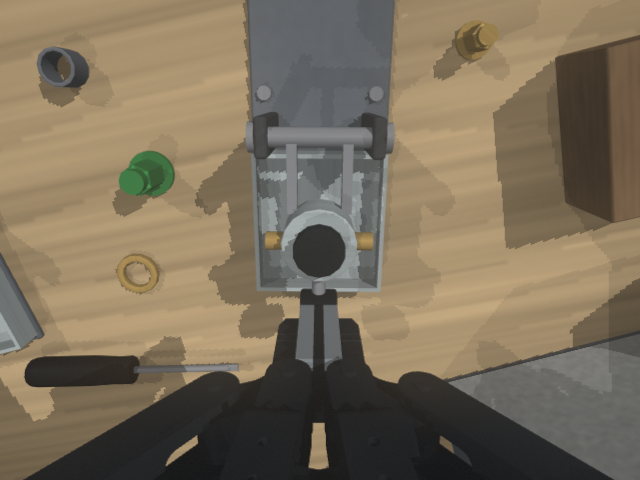

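View pics/s8.png

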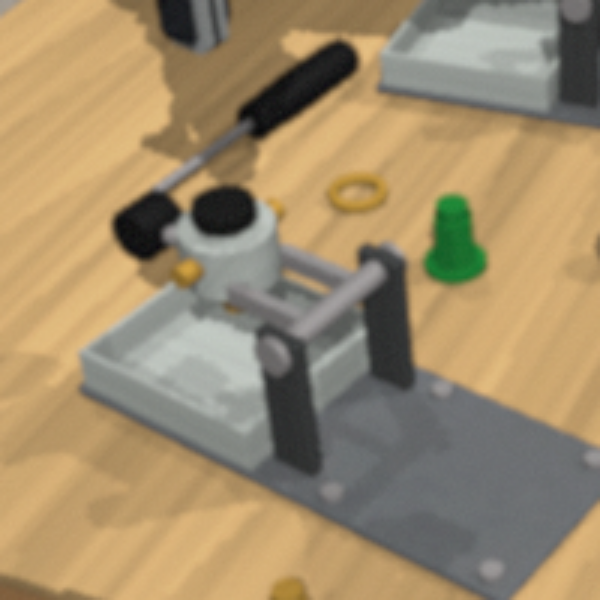

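The cup is fully over and the button is at wrist px (319,250). I'll compute its position.

```bash
python3 - <<'E'
from h import *
from cell import robot
f=load('w8'); b=pt(f,319,250,.109); print(b,H+.06*U, cloud(f)[250,319])
s=load('s8'); print('side',pt(s,100+223/3,180+210/3,.109))
k=H+.06*U; print('tip z',robot.get_obs()['eef_pos'][2]-.073)
E
```

```text
[0.60957331 0.16551553 0.109     ] [0.61085731 0.16684594 0.075     ] [0.60984742 0.16546012 0.10821222]
side [0.60713011 0.17292807 0.109     ]
tip z 0.19055267883429478
```

Request:
move_arm:
  targets:
    - {"x": 0,"y": 0,"z": 35,"ax": 0,"ay": 0,"az": 0,"grip": 0}
    - {"x": 0,"y": 0,"z": 28,"ax": 0,"ay": 0,"az": 0,"grip": 0}
    - {"x": 0,"y": 0,"z": 5,"ax": 0,"ay": 0,"az": 0,"grip": 0}
    - {"x": 0,"y": 0,"z": 0,"ax": 0,"ay": 0,"az": 0,"grip": 0}

```text
time_s: 9.1
eef_pos: [0.6128, 0.1644, 0.1933]
orientation: [-0.0, 0.1, 0.995, -0.001]
ft_force: [0.3, -1.3, 1.7]
width: 0.004
```

```bash
python3 - <<'E'
from h import *
from cell import robot
o=robot.get_obs(); k=H+.06*U
rows(o,[k+[0,0,.107]]); print('gap',o['eef_pos'][2]-.182)
E
```

```text
t 9.1 p [0.6128 0.1644 0.1933] F [ 0.3 -1.3  1.7] w 0.4 turn [-0.1 -0.  -0.3]
[ 2.  2. 11.]
gap 0.01128670875158358
```

Request:
move_arm:
  targets:
    - {"x": 2,"y": 1,"z": 8,"ax": 0,"ay": 0,"az": 0,"grip": 0}
    - {"x": 0,"y": 0,"z": 3,"ax": 0,"ay": 0,"az": 0,"grip": 0}
    - {"x": 0,"y": 0,"z": 3,"ax": 0,"ay": 0,"az": 0,"grip": 0}

```text
time_s: 9.48
eef_pos: [0.6117, 0.166, 0.1807]
orientation: [0.001, 0.1, 0.995, -0.001]
ft_force: [0.6, 0.2, 0.6]
width: -0.0
```

Request:
move_arm:
  targets:
    - {"x": 0,"y": 0,"z": 3,"ax": 0,"ay": 0,"az": 0,"grip": 0}

```text
time_s: 9.6
eef_pos: [0.6118, 0.166, 0.178]
orientation: [0.001, 0.1, 0.995, -0.001]
ft_force: [-0.8, -1.0, 0.7]
width: 0.001
```

Request:
move_arm:
  targets:
    - {"x": 0,"y": 0,"z": 2.5,"ax": 0,"ay": 0,"az": 0,"grip": 0}

```text
time_s: 9.72
eef_pos: [0.6118, 0.166, 0.1755]
orientation: [0.001, 0.1, 0.995, -0.001]
ft_force: [-0.9, 0.1, 1.0]
width: 0.003
```

Request:
move_arm:
  targets:
    - {"x": 0,"y": 0,"z": 2,"ax": 0,"ay": 0,"az": 0,"grip": 0}

```text
time_s: 9.85
eef_pos: [0.6118, 0.166, 0.1734]
orientation: [0.001, 0.1, 0.995, -0.001]
ft_force: [-2.2, -0.2, 7.2]
width: 0.0
```

```bash
python3 - <<'E'
from h import *
from cell import robot
o=robot.get_obs(); print(o['eef_pos'],o['ft_force'])
f=robot.grab_frame('side');pickle.dump(f,open('s9.pkl','wb'));cv2.imwrite('pics/s9.png',cv2.resize(f['pixels'][180:380,100:300],None,fx=3,fy=3)[:,:,::-1])
E
```

```text
[0.61177095 0.16598908 0.17337892] [-2.21127829 -0.22941547  7.23165269]
```

View pics/s9.png

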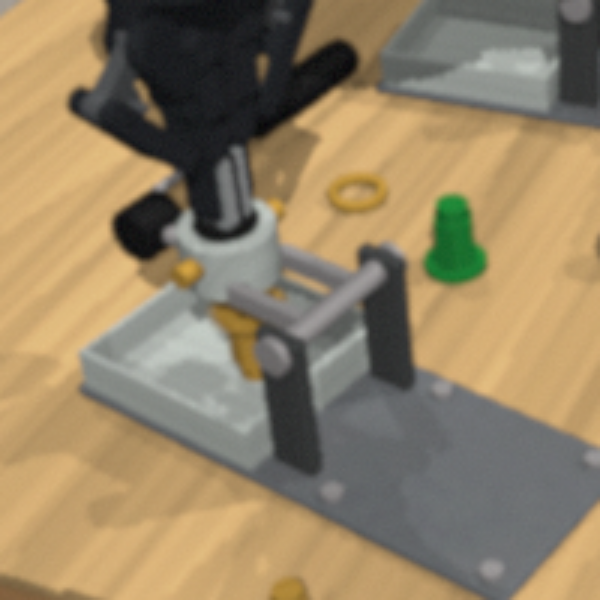

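The gland is coming out and falling, with 7 N on the button. I'll lift off.

Request:
move_arm:
  targets:
    - {"x": 0,"y": 0,"z": -10,"ax": 0,"ay": 0,"az": 0,"grip": 0}
    - {"x": 0,"y": 0,"z": -40,"ax": 0,"ay": 0,"az": 0,"grip": 0}
    - {"x": 0,"y": 0,"z": -50,"ax": 0,"ay": 0,"az": 0,"grip": 0}
    - {"x": 30,"y": 0,"z": -30,"ax": 0,"ay": 0,"az": 0,"grip": 0}
    - {"x": 45,"y": 0,"z": 0,"ax": 0,"ay": 0,"az": 0,"grip": 0}
    - {"x": 45,"y": 0,"z": 0,"ax": 0,"ay": 0,"az": 0,"grip": 0}
    - {"x": 45,"y": 0,"z": 0,"ax": 0,"ay": 0,"az": 0,"grip": 0}
    - {"x": 0,"y": 0,"z": 0,"ax": 0,"ay": 0,"az": 0,"grip": 0}

```text
time_s: 10.9
eef_pos: [0.4451, 0.1997, 0.3106]
orientation: [0.003, 0.101, 0.995, 0.0]
ft_force: [1.1, -0.0, 0.0]
width: 0.002
```

```bash
python3 - <<'E'
from h import *
from cell import robot
f=robot.grab_frame('side');a=cv2.resize(f['pixels'][120:380,90:400],None,fx=2.3,fy=2.3)
cv2.imwrite('pics/s10.png',a[:,:,::-1]);pickle.dump(f,open('s10.pkl','wb'))
f=robot.grab_frame('top');cv2.imwrite('pics/t10.png',cv2.resize(f['pixels'][100:300,150:480],None,fx=2.4,fy=2.4)[:,:,::-1])
E
```

```text
(no output)
```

View pics/s10.png

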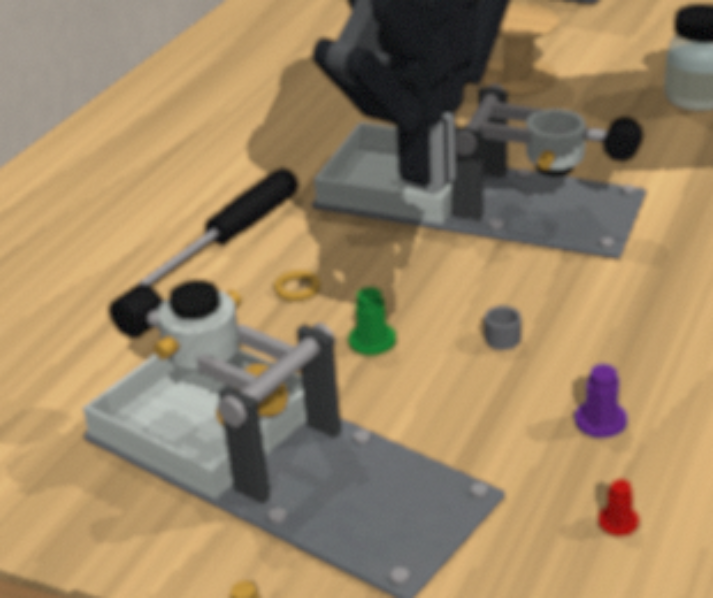

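View pics/t10.png

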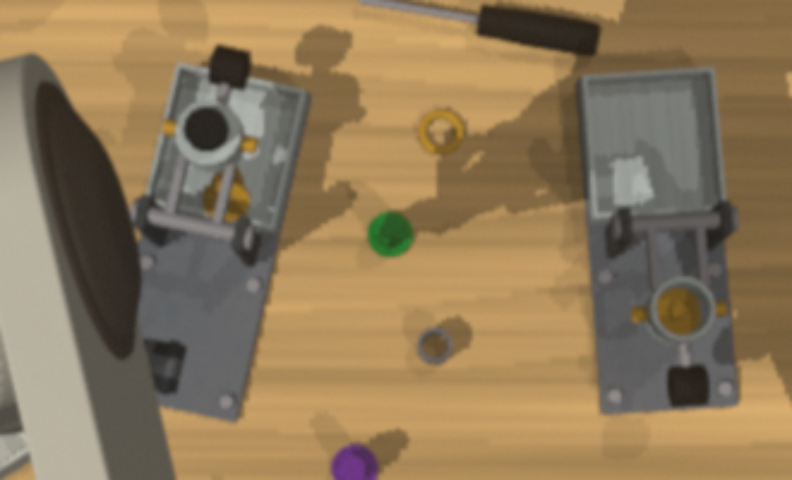

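```bash
python3 - <<'E'
from h import *
from cell import robot
o=robot.get_obs();_,M=yaw(o['orientation'])
f=robot.grab_frame('wrist'); T=f['T_tool_cam']
Twt=np.eye(4);Twt[:3,:3]=M;Twt[:3,3]=o['eef_pos'];A=np.linalg.inv(Twt@T);f['R']=A[:3,:3];f['t']=A[:3,3]
cv2.imwrite('pics/w10.png',cv2.resize(f['pixels'][220:480,200:460],None,fx=2.3,fy=2.3)[:,:,::-1])
for n,g in (('w',f),('top',robot.grab_frame('top')),('side',load('s10'))):
    P=cloud(g);hsv=cv2.cvtColor(g['pixels'],cv2.COLOR_RGB2HSV)
    d=P-H; s=d@U; l=d@np.array([-U[1],U[0],0])
    m=(hsv[...,1]>150)&(hsv[...,0]>12)&(hsv[...,0]<28)&(s>.0)&(s<.125)&(abs(l)<.05)&(P[...,2]>.008)&(P[...,2]<.06)
    if m.sum(): print(n,m.sum(),[(q.min().round(4),np.median(q).round(4),q.max().round(4)) for q in (s[m],l[m],P[...,2][m])])
E
```

```text
top 141 [(np.float64(0.0163), np.float64(0.0285), np.float64(0.0489)), (np.float64(-0.0286), np.float64(-0.0187), np.float64(0.0012)), (np.float64(0.0302), np.float64(0.0435), np.float64(0.0559))]
side 91 [(np.float64(0.0142), np.float64(0.0194), np.float64(0.0377)), (np.float64(-0.024), np.float64(-0.0122), np.float64(0.003)), (np.float64(0.0317), np.float64(0.0362), np.float64(0.0534))]
```

View pics/w10.png

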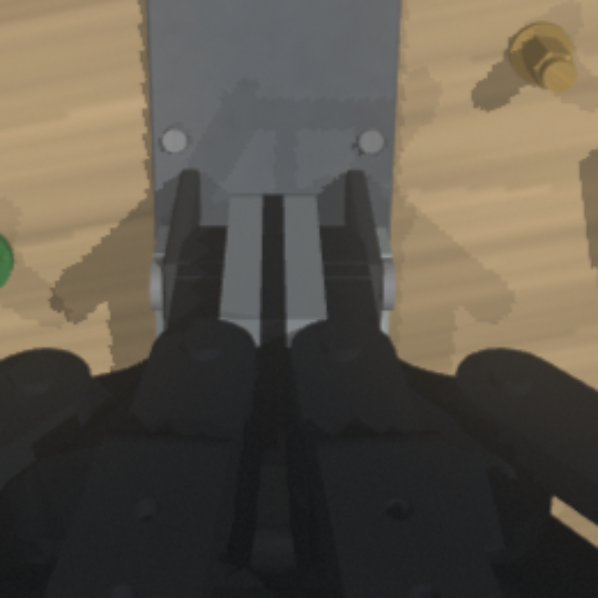

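The gland seems to lie at the hinge end of the tray, but its heights of 30–56 mm need a closer look. I'll go back with the wrist camera for a view from above.

Request:
move_arm:
  targets:
    - {"x": -45,"y": 0,"z": 0,"ax": 0,"ay": 0,"az": 0,"grip": 0}
    - {"x": -45,"y": 0,"z": 0,"ax": 0,"ay": 0,"az": 0,"grip": 0}
    - {"x": -45,"y": 0,"z": 0,"ax": 0,"ay": 0,"az": 0,"grip": 0}
    - {"x": -45,"y": 0,"z": 0,"ax": 0,"ay": 0,"az": 0,"grip": 0}
    - {"x": 0,"y": 0,"z": 0,"ax": 0,"ay": 0,"az": 0,"grip": 0}

```text
time_s: 11.72
eef_pos: [0.6336, 0.1591, 0.3072]
orientation: [0.001, 0.103, 0.995, -0.001]
ft_force: [-0.5, 0.6, 0.3]
width: -0.001
```

```bash
python3 - <<'E'
from h import *
from cell import robot
o=robot.get_obs();_,M=yaw(o['orientation'])
f=robot.grab_frame('wrist'); T=f['T_tool_cam']
Twt=np.eye(4);Twt[:3,:3]=M;Twt[:3,3]=o['eef_pos'];A=np.linalg.inv(Twt@T);f['R']=A[:3,:3];f['t']=A[:3,3]
pickle.dump(f,open('w11.pkl','wb'))
cv2.imwrite('pics/w11.png',f['pixels'][:,:,::-1]);cv2.imwrite('pics/w11c.png',cv2.resize(f['pixels'][100:260,220:420],None,fx=4,fy=4,interpolation=cv2.INTER_CUBIC)[:,:,::-1])
f=robot.grab_frame('top');pickle.dump(f,open('t11.pkl','wb'));cv2.imwrite('pics/t11.png',cv2.resize(f['pixels'][120:280,180:300],None,fx=3.7,fy=3.7,interpolation=cv2.INTER_CUBIC)[:,:,::-1])
s=load('s10');cv2.imwrite('pics/s11.png',cv2.resize(s['pixels'][230:350,120:270],None,fx=5,fy=5,interpolation=cv2.INTER_CUBIC)[:,:,::-1])
E
```

```text
(no output)
```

View pics/w11c.png

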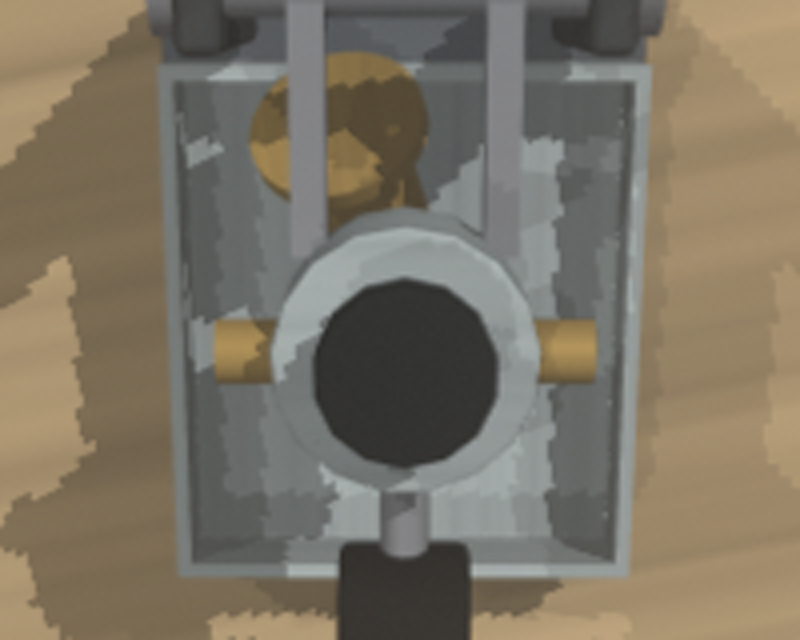

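View pics/s11.png

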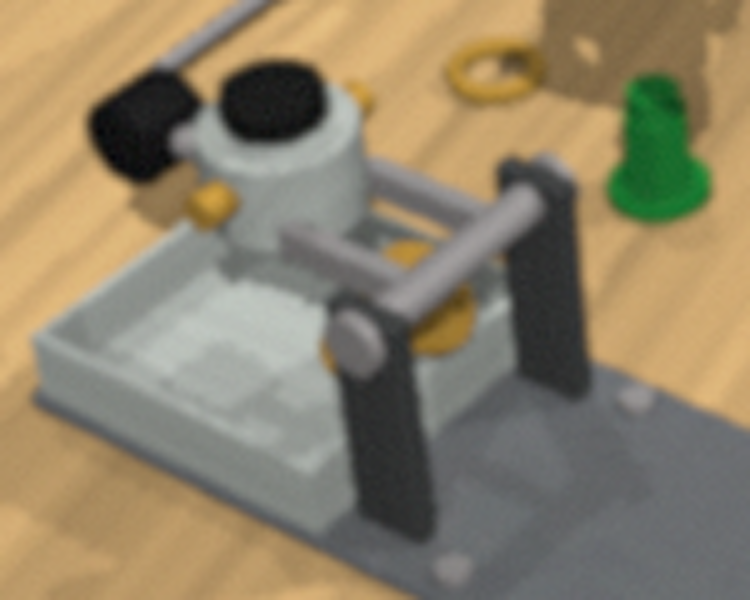

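```bash
python3 - <<'E'
from h import *
f=load('w11');P=cloud(f);hsv=cv2.cvtColor(f['pixels'],cv2.COLOR_RGB2HSV)
d=P-H; s=d@U; l=d@np.array([-U[1],U[0],0])
m=(hsv[...,1]>90)&(hsv[...,0]>10)&(hsv[...,0]<30)&(s>.0)&(s<.06)&(abs(l)<.04)&(P[...,2]>.012)&(P[...,2]<.06)
v,u=np.where(m);print(m.sum(),u.min(),u.max(),v.min(),v.max())
X=np.stack([s[m],l[m],P[...,2][m]],1)
# flange face plane via ransac
rng=np.random.default_rng(0);best=None
for _ in range(500):
    a=X[rng.choice(len(X),3,False)];n=np.cross(a[1]-a[0],a[2]-a[0]);N=np.linalg.norm(n)
    if N<1e-9: continue
    n/=N;i=abs((X-a[0])@n)<.001
    if best is None or i.sum()>best.sum(): best=i
Y=X[best];c=Y.mean(0);n=np.linalg.svd(Y-c)[2][2]
print('in',best.sum(),'c',c.round(4),'n',n.round(3),'min',Y.min(0).round(4),'max',Y.max(0).round(4)); Z=X[~best];print('rest',len(Z),Z.min(0).round(4),Z.max(0).round(4),Z.mean(0).round(4))
E
```

```text
930 283 325 113 156
in 796 c [ 0.0265 -0.0119  0.0436] n [ 0.681  0.211 -0.702] min [ 0.014  -0.03    0.0306] max [0.0393 0.0019 0.0552]
rest 134 [ 0.0148 -0.0297  0.0299] [0.0459 0.0012 0.0548] [ 0.0332 -0.0107  0.0436]
```

The gland leans at about 45°, with its tip on the tray floor and its flange edge resting on the hinge-side rim at s≈14 mm, z≈31 mm. That isn't cleanly "lying in the tray". I'll nudge it in by pushing the flange under the hinge bar with closed fingertips, and I'll check the joint margins first.

```bash
python3 - <<'E'
from h import *
from cell import robot
o=robot.get_obs();print(o['joints'].round(3),o['joints'][1]+o['joints'][2]+o['joints'][4],o['time_s'])
rows(o,[H-.14*U+[0,0,.2]])
f=load('w11');print(f['K'])
E
```

```text
[ 0.131  0.309  1.236 -0.002  1.595 -1.235] 3.139675494080775 11.825
t 11.825 p [0.6314 0.1601 0.3083] F [ 0.7 -0.3  0.3] w 0.0 turn [-0.1  0.1 -0.6]
[222.   1.  33.]
[[432.70579931   0.         318.26537205]
 [  0.         432.70579931 240.63585953]
 [  0.           0.           1.        ]]
```

View pics/w11.png

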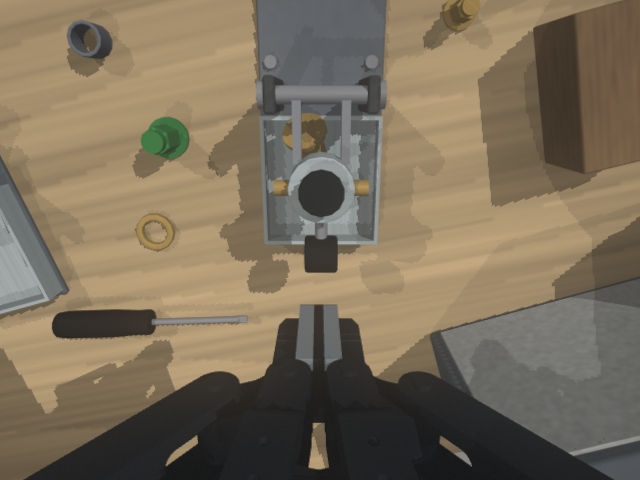

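Plan for the nudge: use one open finger (14.5 × 22 mm), lowered between the hinge bar (s = +6 mm), the cup wall (s = 37 mm) and the two arm bars. The other finger stays outside the stand. The tool is pitched 5° so the body clears the button, and the finger pushes the flange toward +s.

```bash
cat > n.py <<'E'
from h import *
from cell import robot
import sys
V=np.array([-U[1],U[0],0]);Z=np.array([0,0,1.])
def des(phi):
    p=np.radians(phi); z=np.sin(p)*U-np.cos(p)*Z; y=V; x=np.cross(y,z); return np.stack([x,y,z],1)
def go(s,l,z,phi=5):
    o=robot.get_obs();_,M=yaw(o['orientation']);d=o['eef_pos']-H
    print('t',o['time_s'],'s',(d@U*1000).round(1),'l',(d@V*1000).round(1),'z',(o['eef_pos'][2]*1000).round(1),'F',o['ft_force'].round(1),'w',round(o['width']*85.4,1))
    print('shift',(M.T@(H+s*U+l*V+(z-.075)*Z-o['eef_pos'])*1000).round(1),'turn',Ro.from_matrix(M.T@des(phi)).as_rotvec(degrees=True).round(1))
def snap(n,crop=None):
    o=robot.get_obs();_,M=yaw(o['orientation'])
    f=robot.grab_frame('wrist'); T=f['T_tool_cam']
    Twt=np.eye(4);Twt[:3,:3]=M;Twt[:3,3]=o['eef_pos'];A=np.linalg.inv(Twt@T);f['R']=A[:3,:3];f['t']=A[:3,3]
    pickle.dump(f,open(n+'.pkl','wb'));cv2.imwrite(f'pics/{n}.png',f['pixels'][:,:,::-1]); return f
E
python3 - <<'E'
from n import *
go(.0158,-.053,.2)
# refine features from w11: hinge bar, arm bars, cup wall in s,l
f=load('w11')
for k,(u,v,z) in {'barTopEdge':(320,86,.08),'barBotEdge':(320,101,.08),'armL_in':(302,130,.075),'armR_in':(341,130,.075),'armL_out':(292,130,.075),'cupedge':(320,155,.097)}.items():
    d=pt(f,u,v,z)-H;print(k,(d@U*1e3).round(1),(d@V*1e3).round(1))
E
```

```text
t 11.825 s 81.5 l -2.7 z 308.3 F [ 0.7 -0.3  0.3] w 0.0
shift [ 65.4 -50.9 108.2] turn [-0.1 -4.9 -0.6]
barTopEdge -4.3 -1.6
barBotEdge 4.9 -1.7
armL_in 23.6 -14.1
armR_in 23.8 12.3
armL_out 23.5 -20.9
cupedge 37.7 -2.1
```

Request:
move_arm:
  targets:
    - {"x": 33,"y": -26,"z": 0,"ax": 0,"ay": -4.9,"az": -0.6,"grip": 85.4}
    - {"x": 33,"y": -26,"z": 30,"ax": 0,"ay": 0,"az": 0,"grip": 85.4}
    - {"x": 0,"y": 0,"z": 40,"ax": 0,"ay": 0,"az": 0,"grip": 85.4}
    - {"x": 0,"y": 0,"z": 30,"ax": 0,"ay": 0,"az": 0,"grip": 85.4}
    - {"x": 0,"y": 0,"z": 0,"ax": 0,"ay": 0,"az": 0,"grip": 85.4}
    - {"x": 0,"y": 0,"z": 0,"ax": 0,"ay": 0,"az": 0,"grip": 85.4}

```text
time_s: 12.58
eef_pos: [0.5607, 0.1204, 0.2053]
orientation: [0.046, 0.096, 0.994, -0.005]
ft_force: [-0.1, 0.1, 0.4]
width: 0.997
```

```bash
python3 - <<'E'
from n import *
go(.0158,-.053,.16)
snap('w12')
E
```

```text
t 12.575 s 19.8 l -55.3 z 205.3 F [-0.1  0.1  0.4] w 85.2
shift [ 8.2  2.3 44.7] turn [-0.   0.3  0.2]
```

View pics/w12.png

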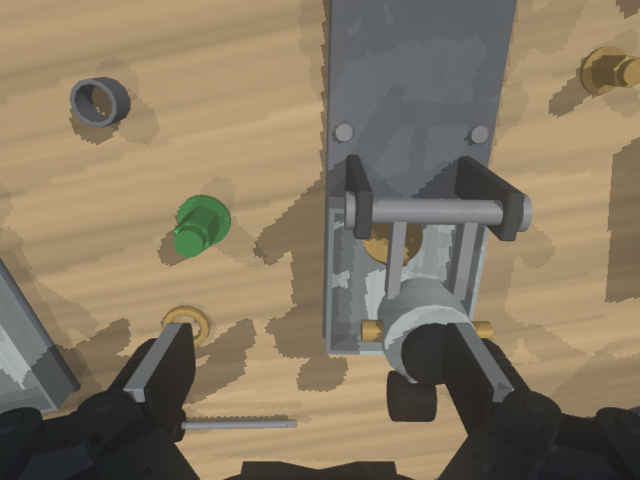

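```bash
cat >> n.py <<'E'
def overlay(n,f,x=11,y0=42.5,y1=57,zt=60):
    T=np.linalg.inv(f['T_tool_cam']);im=f['pixels'][:,:,::-1].copy()
    def pr(p): q=T[:3,:3]@(np.array(p)/1e3)+T[:3,3]; q=f['K']@q; return tuple(int(round(a)) for a in q[:2]/q[2])
    for z in (zt,zt-30):
        c=[pr((a,b,z)) for a,b in ((-x,y0),(x,y0),(x,y1),(-x,y1))]
        cv2.polylines(im,[np.array(c)],True,(0,0,255) if z==zt else (0,255,0),1); print(z,c)
    cv2.imwrite(f'pics/{n}.png',im)
E
python3 - <<'E'
from n import *
overlay('w12o',load('w12'))
E
```

```text
60 [(439, 374), (445, 318), (488, 318), (481, 374)]
30 [(467, 437), (476, 371), (530, 371), (518, 437)]
```

View pics/w12o.png

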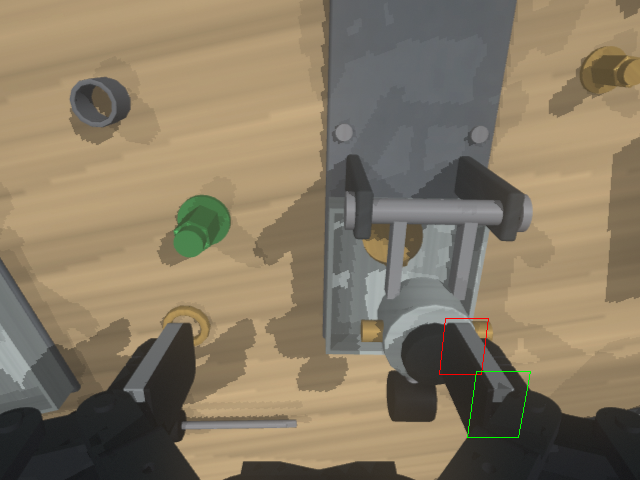

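The overlay matches the finger tip, so the finger model holds. Next I'll correct the position and descend to just above the bars.

Request:
move_arm:
  targets:
    - {"x": 8,"y": 2,"z": 25,"ax": 0,"ay": 0.3,"az": 0.2,"grip": 85.4}
    - {"x": 0,"y": 0,"z": 22,"ax": 0,"ay": 0,"az": 0,"grip": 85.4}
    - {"x": 0,"y": 0,"z": 0,"ax": 0,"ay": 0,"az": 0,"grip": 85.4}

```text
time_s: 13.0
eef_pos: [0.5587, 0.1237, 0.1611]
orientation: [0.047, 0.098, 0.994, -0.004]
ft_force: [0.4, -0.3, 0.2]
width: 0.999
```

```bash
python3 - <<'E'
from n import *
go(.0158,-.052,.14)
overlay('w13',snap('w13'))
E
```

```text
t 13.0 s 17.2 l -52.4 z 161.1 F [ 0.4 -0.3  0.2] w 85.4
shift [ 3.3  0.4 20.9] turn [ 0.1  0.4 -0. ]
60 [(439, 374), (445, 318), (488, 318), (481, 374)]
30 [(467, 437), (476, 371), (530, 371), (518, 437)]
```

View pics/w13.png

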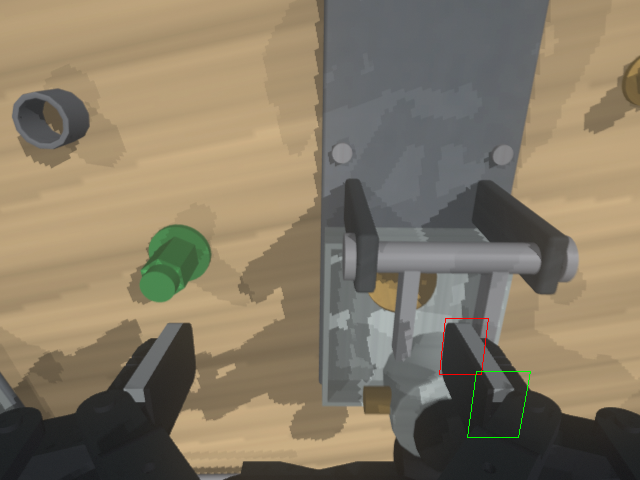

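Request:
move_arm:
  targets:
    - {"x": 3,"y": 0,"z": 20,"ax": 0,"ay": 0.3,"az": 0,"grip": 85.4}
    - {"x": 0,"y": 0,"z": 0,"ax": 0,"ay": 0,"az": 0,"grip": 85.4}

```text
time_s: 13.3
eef_pos: [0.5585, 0.1242, 0.1428]
orientation: [0.046, 0.098, 0.994, -0.003]
ft_force: [-0.3, -0.0, 0.0]
width: 1.0
```

```bash
python3 - <<'E'
from n import *
go(.0158,-.053,.12)
snap('w14')
E
```

```text
t 13.3 s 17.0 l -52.0 z 142.8 F [-0.3 -0.   0. ] w 85.4
shift [ 3.3 -1.  22.6] turn [ 0.2  0.3 -0. ]
```

View pics/w14.png

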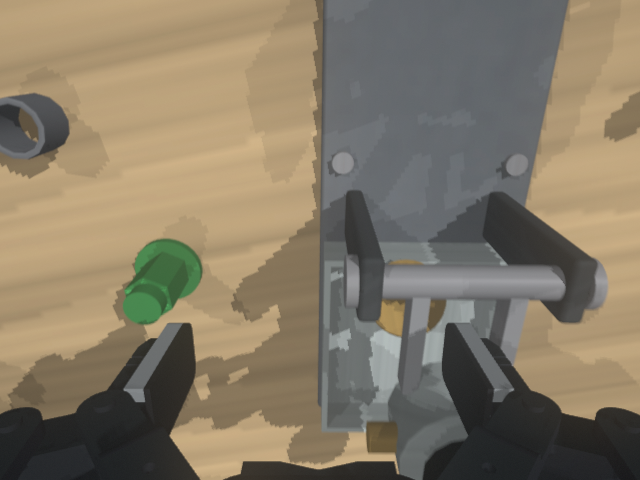

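Hinge bar, arm bars and finger are all clear in the picture. The finger at columns 445–470 sits between the arm bars at 412 and 505. Descending.

Request:
move_arm:
  targets:
    - {"x": 3,"y": -1,"z": 14,"ax": 0,"ay": 0.3,"az": 0,"grip": 85.4}
    - {"x": 1,"y": 0,"z": 8,"ax": 0,"ay": 0,"az": 0,"grip": 85.4}
    - {"x": 0,"y": 0,"z": 0,"ax": 0,"ay": 0,"az": 0,"grip": 85.4}

```text
time_s: 13.72
eef_pos: [0.557, 0.1237, 0.1206]
orientation: [0.044, 0.098, 0.994, -0.003]
ft_force: [-1.1, 0.4, 0.3]
width: 1.003
```

```bash
python3 - <<'E'
from n import *
go(.017,-.053,.111)
snap('w15')
E
```

```text
t 13.725 s 15.6 l -52.8 z 120.6 F [-1.1  0.4  0.3] w 85.7
shift [-0.6 -0.2  9.7] turn [ 0.2  0.1 -0. ]
```

View pics/w15.png

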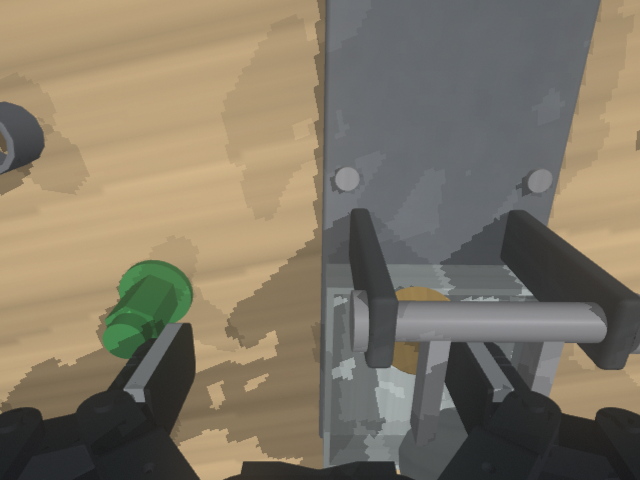

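```bash
python3 - <<'E'
from n import *
f=load('w15');P=cloud(f);C=f['pixels'].astype(int)
m=(C[...,1]>C[...,0]+25)&(C[...,1]>C[...,2]+15)
d=P[m]-H;X=np.stack([d@U,d@V,d[:,2]+.075],1);X=X[(X[:,2]<.06)&(X[:,2]>0)];print(len(X),np.percentile(X,1,axis=0).round(4),np.percentile(X,99,axis=0).round(4))
X=X[X[:,2]>.03];print(X.min(0),X.max(0))
E
```

```text
5287 [ 0.0175 -0.1454  0.0014] [ 0.0463 -0.1144  0.0407]
[ 0.0221171  -0.14111625  0.03000139] [ 0.04320463 -0.12017294  0.04166901]
```

The green look-alike is clear: its top is at 42 mm and at l ≤ −120 mm, while my other finger ends at −110 mm. Continuing in small steps.

Request:
move_arm:
  targets:
    - {"x": 0,"y": 0,"z": 8,"ax": 0.2,"ay": 0,"az": 0,"grip": 85.4}
    - {"x": 0,"y": 0,"z": 2,"ax": 0,"ay": 0,"az": 0,"grip": 85.4}

```text
time_s: 14.02
eef_pos: [0.5583, 0.1235, 0.1108]
orientation: [0.045, 0.098, 0.994, -0.004]
ft_force: [0.4, 0.2, 0.2]
width: 0.999
```

```bash
python3 - <<'E'
from n import *
go(.022,-.053,.109)
snap('w16')
f=robot.grab_frame('side');cv2.imwrite('pics/s16.png',cv2.resize(f['pixels'][230:350,120:270],None,fx=5,fy=5,interpolation=cv2.INTER_CUBIC)[:,:,::-1])
E
```

```text
t 14.025 s 16.8 l -52.7 z 110.8 F [0.4 0.2 0.2] w 85.3
shift [-5.  -0.3  2.2] turn [ 0.   0.1 -0. ]
```

View pics/w16.png

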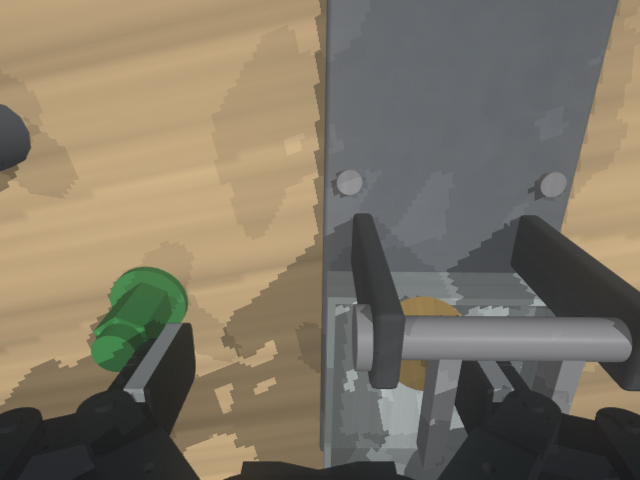

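View pics/s16.png

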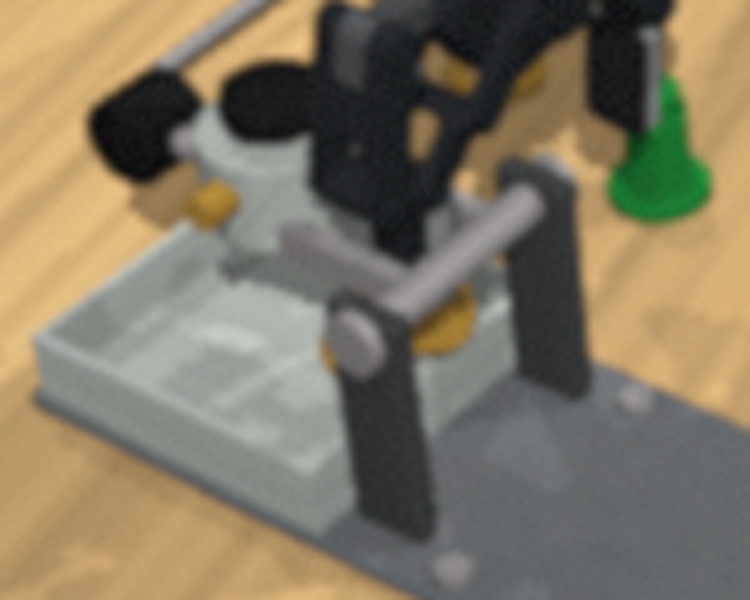

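Request:
move_arm:
  targets:
    - {"x": -2,"y": 0,"z": 2,"ax": 0,"ay": 0,"az": 0,"grip": 85.4}
    - {"x": -2,"y": 0,"z": 1,"ax": 0,"ay": 0,"az": 0,"grip": 85.4}

```text
time_s: 14.38
eef_pos: [0.563, 0.1228, 0.1089]
orientation: [0.045, 0.098, 0.994, -0.004]
ft_force: [-2.9, 0.6, 6.2]
width: 1.003
```

```bash
python3 - <<'E'
from n import *
go(.022,-.053,.107)
snap('w17')
E
```

```text
t 14.375 s 21.6 l -52.5 z 108.9 F [-2.9  0.6  6.2] w 85.6
shift [-0.2 -0.5  1.9] turn [ 0.   0.2 -0. ]
```

View pics/w17.png

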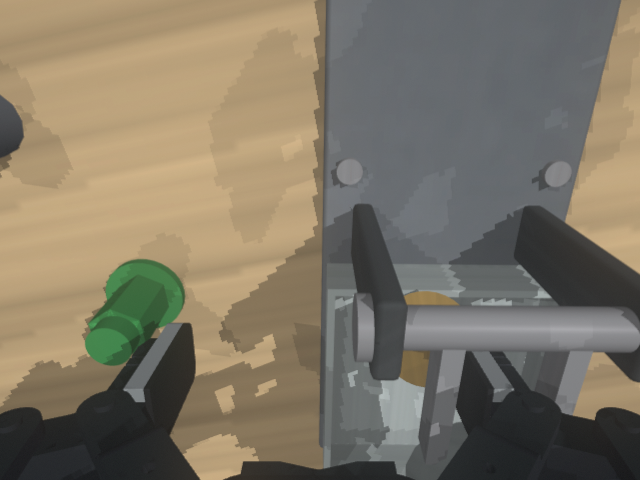

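```bash
python3 - <<'E'
from n import *
for n in ('w16','w17'):
    f=load(n);P=cloud(f);hsv=cv2.cvtColor(f['pixels'],cv2.COLOR_RGB2HSV)
    d=P-H; s=d@U; l=d@V
    m=(hsv[...,1]>90)&(hsv[...,0]>10)&(hsv[...,0]<30)&(s>.0)&(s<.06)&(abs(l)<.04)&(P[...,2]>.012)&(P[...,2]<.065)
    X=np.stack([s[m],l[m],P[...,2][m]],1);print(n,len(X),np.percentile(X,1,axis=0).round(4),np.percentile(X,99,axis=0).round(4))
    c=X.mean(0);print(c.round(4),np.linalg.svd(X-c,full_matrices=False)[2][2].round(3))
f=robot.grab_frame('side');cv2.imwrite('pics/s17.png',cv2.resize(f['pixels'][230:350,120:270],None,fx=5,fy=5,interpolation=cv2.INTER_CUBIC)[:,:,::-1])
E
```

```text
w16 1487 [ 0.0145 -0.0233  0.0305] [ 0.0384 -0.0019  0.0535]
[ 0.025  -0.015   0.0408] [ 0.686  0.203 -0.699]
w17 1304 [ 0.0156 -0.0232  0.0311] [ 0.0404 -0.004   0.0531]
[ 0.0291 -0.0164  0.0431] [ 0.66   0.188 -0.727]
```

View pics/s17.png

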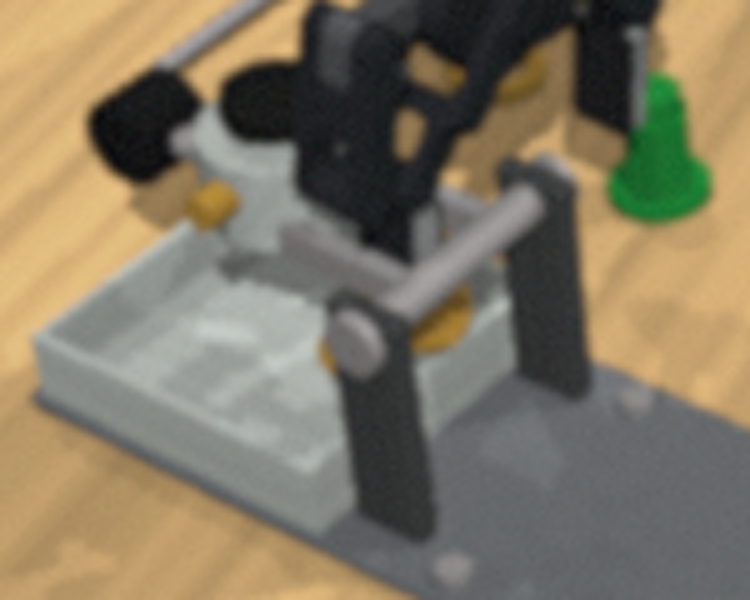

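The flange has moved 1.3 mm and its edge is now at s≈15.6 mm. I'll pitch a bit more and press slightly lower to push it off the rim.

Request:
move_arm:
  targets:
    - {"x": 1,"y": 0,"z": 1,"ax": 0,"ay": -2,"az": 0,"grip": 85.4}
    - {"x": 1,"y": 0,"z": 1,"ax": 0,"ay": -2,"az": 0,"grip": 85.4}

```text
time_s: 14.72
eef_pos: [0.5624, 0.1233, 0.1081]
orientation: [0.082, 0.098, 0.992, -0.007]
ft_force: [-2.6, 1.8, 10.7]
width: 1.001
```

```bash
cat >> n.py <<'E'
def gl(n):
    f=load(n);P=cloud(f);hsv=cv2.cvtColor(f['pixels'],cv2.COLOR_RGB2HSV)
    d=P-H; s=d@U; l=d@V
    m=(hsv[...,1]>90)&(hsv[...,0]>10)&(hsv[...,0]<30)&(s>.0)&(s<.06)&(abs(l)<.04)&(P[...,2]>.012)&(P[...,2]<.065)
    X=np.stack([s[m],l[m],P[...,2][m]],1);print(n,len(X),np.percentile(X,1,axis=0).round(4),np.percentile(X,99,axis=0).round(4))
    c=X.mean(0);print(c.round(4),np.linalg.svd(X-c,full_matrices=False)[2][2].round(3))
E
python3 - <<'E'
from n import *
go(.0196,-.053,.107,9)
snap('w18');gl('w18')
E
```

```text
t 14.725 s 20.9 l -52.1 z 108.1 F [-2.6  1.8 10.7] w 85.5
shift [ 1.5 -0.9  0.8] turn [ 0.1  0.4 -0.1]
w18 1363 [ 0.0176 -0.0228  0.0331] [ 0.0443 -0.0045  0.0532]
[ 0.0316 -0.0161  0.0439] [-0.596 -0.201  0.778]
```

View pics/w18.png

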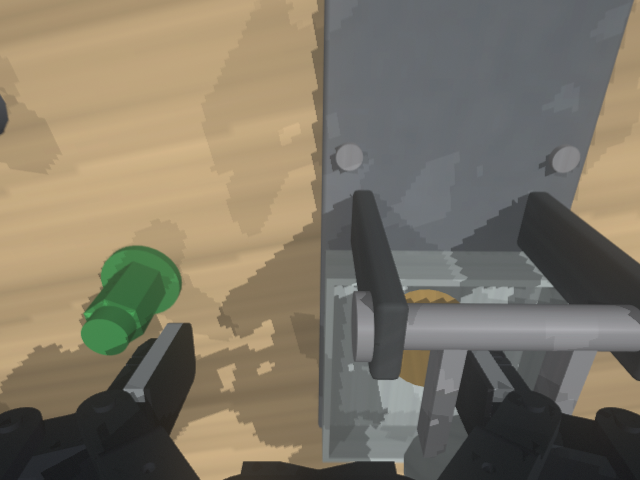

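Request:
move_arm:
  targets:
    - {"x": 3.4,"y": 0,"z": 0.5,"ax": 0,"ay": -4,"az": 0,"grip": 85.4}
    - {"x": 3,"y": 0,"z": 0.5,"ax": 0,"ay": -4,"az": 0,"grip": 85.4}

```text
time_s: 15.02
eef_pos: [0.5571, 0.1246, 0.1068]
orientation: [0.155, 0.097, 0.983, -0.014]
ft_force: [1.0, -0.1, 1.1]
width: 1.0
```

```bash
python3 - <<'E'
from n import *
go(.0196,-.053,.107,17)
snap('w19');gl('w19')
f=robot.grab_frame('side');cv2.imwrite('pics/s19.png',cv2.resize(f['pixels'][230:350,120:270],None,fx=5,fy=5,interpolation=cv2.INTER_CUBIC)[:,:,::-1])
E
```

```text
t 15.025 s 15.5 l -51.9 z 106.8 F [ 1.  -0.1  1.1] w 85.4
shift [-4.  -1.1  1.1] turn [ 0.2  0.9 -0.1]
w19 1601 [ 0.0193 -0.0214  0.0359] [ 0.0473 -0.0014  0.054 ]
[ 0.0281 -0.0135  0.0424] [-0.536 -0.188  0.823]
```

View pics/w19.png

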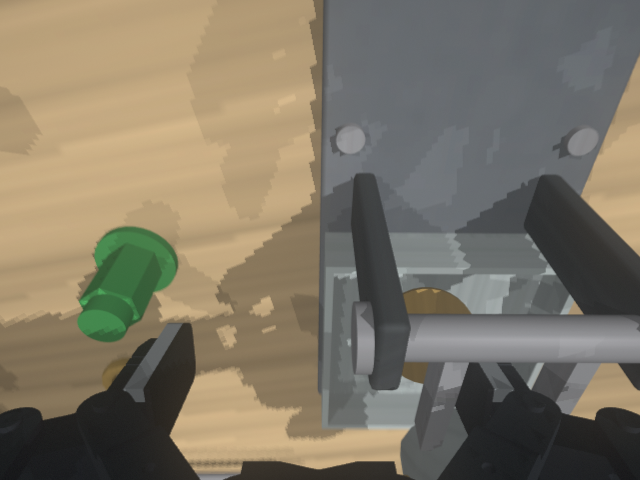

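View pics/s19.png

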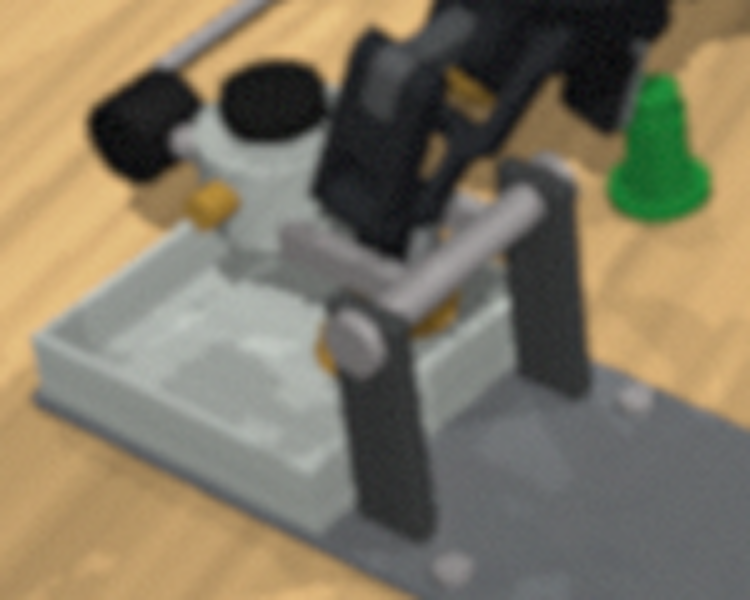

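The gland pivots on its tip rather than sliding, because this contact is too high. A better approach is to turn the tool 90° so that only the finger's thin dimension lies along s. Then I can descend right behind the hinge bar and push low on the flange, with about 15 mm of travel. Withdrawing along the finger axis first.

Request:
move_arm:
  targets:
    - {"x": 0,"y": 0,"z": -20,"ax": 0,"ay": 0,"az": 0,"grip": 85.4}
    - {"x": 0,"y": 0,"z": -40,"ax": 0,"ay": 0,"az": 0,"grip": 85.4}
    - {"x": 0,"y": 0,"z": -40,"ax": 0,"ay": 0,"az": 0,"grip": 85.4}
    - {"x": 0,"y": 0,"z": -20,"ax": 0,"ay": 8,"az": 0,"grip": 85.4}
    - {"x": 0,"y": 0,"z": 0,"ax": 0,"ay": 8,"az": 0,"grip": 85.4}
    - {"x": 0,"y": 0,"z": 0,"ax": 0,"ay": 0,"az": 10,"grip": 85.4}
    - {"x": 0,"y": 0,"z": 0,"ax": 0,"ay": 0,"az": 10,"grip": 85.4}
    - {"x": 0,"y": 0,"z": 0,"ax": 0,"ay": 0,"az": 10,"grip": 85.4}
    - {"x": 0,"y": 0,"z": 0,"ax": 0,"ay": 0,"az": 10,"grip": 85.4}
    - {"x": 0,"y": 0,"z": 0,"ax": 0,"ay": 0,"az": 10,"grip": 85.4}

```text
time_s: 16.38
eef_pos: [0.5203, 0.1318, 0.2268]
orientation: [-0.0, 0.518, 0.855, 0.003]
ft_force: [0.5, 0.3, -0.4]
width: 1.002
```

```bash
cat >> n.py <<'E'
def go2(s,l,z):
    o=robot.get_obs();_,M=yaw(o['orientation']);d=o['eef_pos']-H
    D=np.stack([V,U,-Z],1); assert abs(np.linalg.det(D)-1)<1e-6
    print('t',o['time_s'],'s',(d@U*1000).round(1),'l',(d@V*1000).round(1),'z',(o['eef_pos'][2]*1000).round(1),'F',o['ft_force'].round(1),'w',round(o['width']*85.4,1),'j',o['joints'].round(2))
    e=(H+s*U+l*V+(z-.075)*Z-o['eef_pos'])*1000
    print('shift now',(M.T@e).round(1),'shift aligned',(D.T@e).round(1),'turn',Ro.from_matrix(M.T@D).as_rotvec(degrees=True).round(1))
E
python3 - <<'E'
from n import *
go2(-.036,-.001,.18)
f=robot.grab_frame('side');cv2.imwrite('pics/s20.png',cv2.resize(f['pixels'][230:350,120:270],None,fx=5,fy=5,interpolation=cv2.INTER_CUBIC)[:,:,::-1])
E
```

```text
t 16.375 s -22.0 l -52.0 z 226.8 F [ 0.5  0.3 -0.4] w 85.6 j [ 0.1   0.11  1.64  0.01  1.39 -0.38]
shift now [48.3 20.8 47. ] shift aligned [ 51.  -14.   46.8] turn [ 0.2 -0.3 38.7]
```

View pics/s20.png

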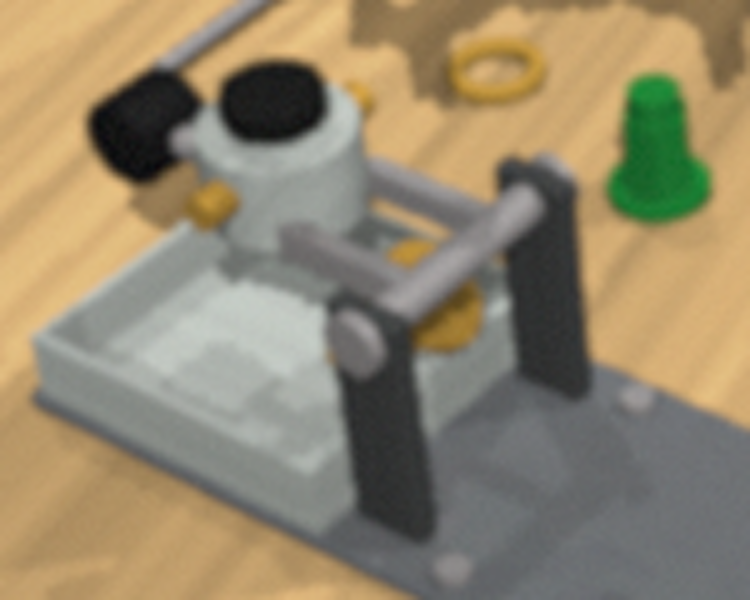

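The gland fell back onto the rim as predicted. I'll finish the quarter turn and move into position.

Request:
move_arm:
  targets:
    - {"x": 0,"y": 0,"z": 0,"ax": 0,"ay": 0,"az": 10,"grip": 85.4}
    - {"x": 0,"y": 0,"z": 0,"ax": 0,"ay": 0,"az": 10,"grip": 85.4}
    - {"x": 0,"y": 0,"z": 0,"ax": 0,"ay": 0,"az": 10,"grip": 85.4}
    - {"x": 0,"y": 0,"z": 0,"ax": 0,"ay": -0.3,"az": 8.5,"grip": 85.4}
    - {"x": 26,"y": -7,"z": 15,"ax": 0,"ay": 0,"az": 0,"grip": 85.4}
    - {"x": 26,"y": -7,"z": 15,"ax": 0,"ay": 0,"az": 0,"grip": 85.4}
    - {"x": 0,"y": 0,"z": 0,"ax": 0,"ay": 0,"az": 0,"grip": 85.4}

```text
time_s: 17.3
eef_pos: [0.518, 0.1866, 0.1974]
orientation: [-0.004, 0.774, 0.634, -0.002]
ft_force: [0.0, -0.5, 0.0]
width: 0.998
```

```bash
python3 - <<'E'
from n import *
go2(-.0345,-.001,.16)
overlay('w21',snap('w21'))
f=load('w21')
E
```

```text
t 17.3 s -34.9 l 1.4 z 197.4 F [ 0.  -0.5  0. ] w 85.2 j [0.2  0.16 1.64 0.01 1.34 0.4 ]
shift now [-2.5  0.8 37.3] shift aligned [-2.4  0.4 37.4] turn [-0.5 -0.1 -0.2]
60 [(441, 372), (447, 316), (490, 316), (482, 372)]
30 [(469, 435), (478, 369), (532, 369), (520, 435)]
```

View pics/w21.png

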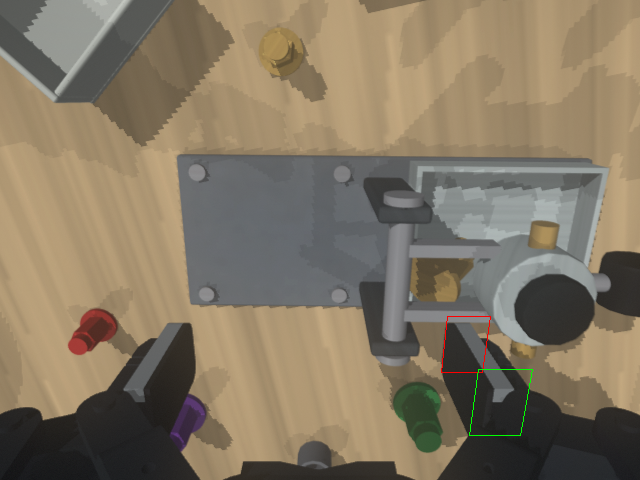

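Request:
move_arm:
  targets:
    - {"x": -2.4,"y": 0.6,"z": 24,"ax": -0.5,"ay": -0.1,"az": -0.2,"grip": 85.4}
    - {"x": 0,"y": 0,"z": 22,"ax": 0,"ay": 0,"az": 0,"grip": 85.4}
    - {"x": 0,"y": 0,"z": 0,"ax": 0,"ay": 0,"az": 0,"grip": 85.4}

```text
time_s: 17.73
eef_pos: [0.5196, 0.1816, 0.1532]
orientation: [0.0, 0.771, 0.636, 0.001]
ft_force: [0.2, -0.2, 0.3]
width: 1.0
```

```bash
python3 - <<'E'
from n import *
go2(-.0345,-.001,.14)
overlay('w22',snap('w22'))
f=load('w22')
T=f['T_tool_cam']
for k,(u,v,z) in {}.items(): pass
E
```

```text
t 17.725 s -32.4 l -3.2 z 153.2 F [ 0.2 -0.2  0.3] w 85.4 j [0.2  0.2  1.7  0.   1.24 0.39]
shift now [ 2.2 -2.1 13.2] shift aligned [ 2.2 -2.1 13.2] turn [ 0.1 -0.1  0.3]
60 [(441, 372), (447, 316), (490, 316), (482, 372)]
30 [(469, 435), (478, 369), (532, 369), (520, 435)]
```

View pics/w22.png

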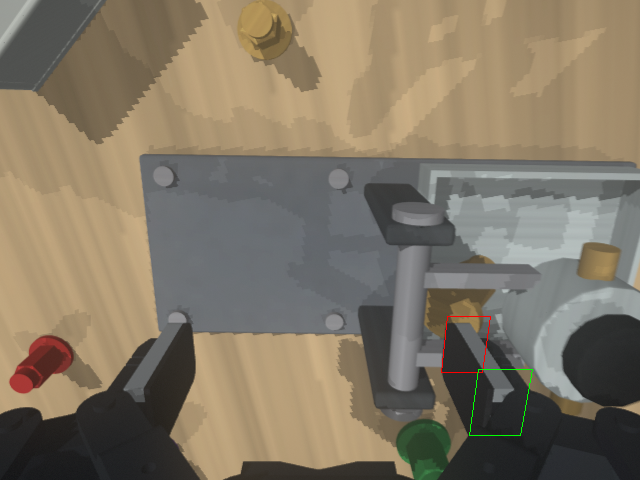

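```bash
python3 - <<'E'
from n import *
f=load('w22')
for k,(u,v,z) in {'barR edge':(430,315,.077),'armtop in(+l)':(460,288,.075),'armtop out':(460,265,.079),'armlow up':(425,339,.079),'armlow low':(425,366,.079),'cupL':(503,320,.097),'rim':(437,200,.028),'rim_out':(420,200,.028)}.items():
    d=pt(f,u,v,z)-H;print(k,(d@U*1e3).round(1),(d@V*1e3).round(1))
gl('w22')
E
```

```text
barR edge 9.3 -0.4
armtop in(+l) 20.1 9.9
armtop out 17.7 20.7
armlow up 7.7 -9.5
armlow low 8.7 -21.4
cupL 27.5 8.5
rim 21.7 32.8
rim_out 13.9 32.8
w22 2220 [ 0.0189 -0.0312  0.0198] [0.052  0.0006 0.0545]
[ 0.0297 -0.014   0.044 ] [ 0.459 -0.74   0.493]
```

Request:
move_arm:
  targets:
    - {"x": 2.2,"y": 1,"z": 8,"ax": 0,"ay": 0,"az": 0.3,"grip": 85.4}
    - {"x": 0,"y": 0.5,"z": 2,"ax": 0,"ay": 0,"az": 0,"grip": 85.4}

```text
time_s: 18.02
eef_pos: [0.5229, 0.1834, 0.1458]
orientation: [0.001, 0.773, 0.634, 0.003]
ft_force: [-1.1, -0.1, 0.5]
width: 0.996
```

```bash
python3 - <<'E'
from n import *
go2(-.030,-.001,.13)
snap('w23')
f=robot.grab_frame('side');cv2.imwrite('pics/s23.png',cv2.resize(f['pixels'][230:350,120:270],None,fx=5,fy=5,interpolation=cv2.INTER_CUBIC)[:,:,::-1])
E
```

```text
t 18.025 s -29.5 l -0.8 z 145.8 F [-1.1 -0.1  0.5] w 85.1 j [0.2  0.21 1.7  0.   1.23 0.39]
shift now [-0.2 -0.6 15.8] shift aligned [-0.2 -0.5 15.8] turn [ 0.3 -0.2 -0.1]
```

View pics/w23.png

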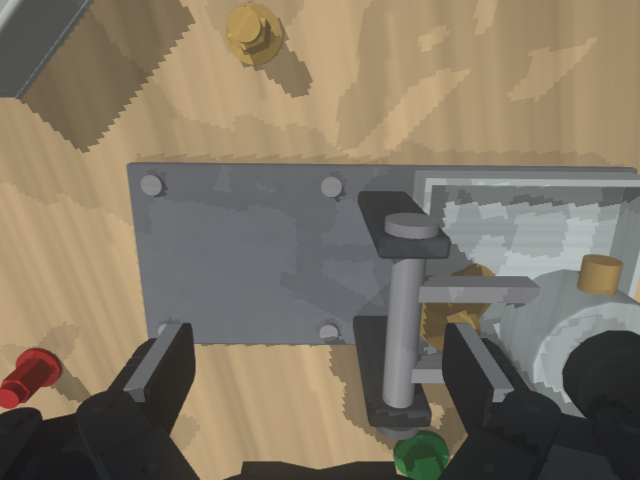

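View pics/s23.png

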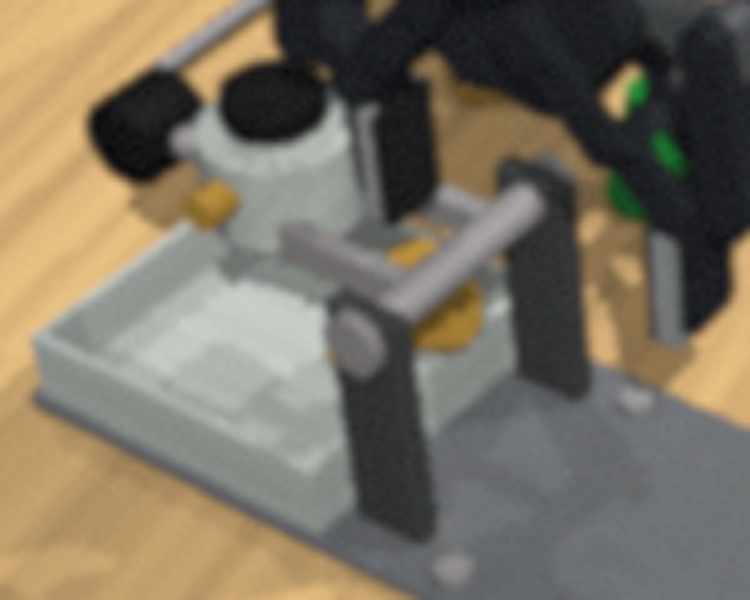

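```bash
python3 - <<'E'
from n import *
f=load('w21');K=f['K'];T=f['T_tool_cam'];v,u=np.mgrid[:480,:640];D=f['depth'].astype(float)
P=np.stack([(u-K[0,2])/K[0,0]*D,(v-K[1,2])/K[1,1]*D,D],-1)@T[:3,:3].T+T[:3,3]
P=P*1e3;m=(D>0)&(P[...,2]<70)&(P[...,1]>0)&(abs(P[...,0])<60)
Q=P[m]
for z in range(-40,70,6):
    q=Q[(Q[:,2]>=z)&(Q[:,2]<z+6)]
    if len(q): print(z,len(q),'y',q[:,1].min().round(1),q[:,1].max().round(1),'x',q[:,0].min().round(1),q[:,0].max().round(1))
E
```

```text
-16 420 y 20.1 36.9 x 15.9 18.8
-10 2763 y 0.0 61.6 x 9.5 18.2
-4 2867 y 0.0 66.0 x 6.2 18.0
2 4473 y 31.8 69.8 x -3.5 16.4
8 2886 y 36.7 73.2 x -4.2 14.1
14 904 y 41.6 70.5 x 5.4 14.2
20 1049 y 41.6 54.7 x -3.9 12.0
26 1056 y 41.5 56.6 x -11.1 11.8
32 1027 y 41.7 56.3 x -11.5 11.8
38 875 y 41.7 56.1 x -11.9 11.8
44 773 y 41.7 56.1 x -11.6 11.8
50 589 y 41.7 55.2 x -11.7 11.7
56 177 y 41.9 46.4 x -11.2 10.4
```

Depth data shows the gripper's knuckles (y up to 73 mm) would hit the cup in this orientation, so I'm abandoning it. New plan: go back to the earlier orientation with the jaws only 18 mm open. The tips then reach farther forward and both fingers straddle one arm bar, pushing the flange squarely. First I'll lift and turn back.

Request:
move_arm:
  targets:
    - {"x": 0,"y": 0,"z": -40,"ax": 0,"ay": 0,"az": 0,"grip": 85.4}
    - {"x": 0,"y": 0,"z": -40,"ax": 0,"ay": 0,"az": -10,"grip": 18}
    - {"x": 0,"y": 0,"z": 0,"ax": 0,"ay": 0,"az": -10,"grip": 18}
    - {"x": 0,"y": 0,"z": 0,"ax": 0,"ay": 0,"az": -10,"grip": 18}
    - {"x": 0,"y": 0,"z": 0,"ax": 0,"ay": 0,"az": -10,"grip": 18}
    - {"x": 0,"y": 0,"z": 0,"ax": 0,"ay": 0,"az": -10,"grip": 18}
    - {"x": 0,"y": 0,"z": 0,"ax": 0,"ay": 0,"az": -10,"grip": 18}
    - {"x": 0,"y": 0,"z": 0,"ax": 0,"ay": 0,"az": -10,"grip": 18}
    - {"x": 0,"y": 0,"z": 0,"ax": 0,"ay": 0,"az": -10,"grip": 18}
    - {"x": 0,"y": 0,"z": 0,"ax": 0,"ay": 0,"az": -10,"grip": 18}

```text
time_s: 19.38
eef_pos: [0.5225, 0.1837, 0.2324]
orientation: [0.005, 0.072, 0.997, 0.002]
ft_force: [0.2, -0.3, 0.7]
width: 0.207
```

```bash
python3 - <<'E'
from n import *
go(.010,-.0165,.18,18)
f=snap('w24');K=f['K'];T=f['T_tool_cam'];v,u=np.mgrid[:480,:640];D=f['depth'].astype(float)
P=np.stack([(u-K[0,2])/K[0,0]*D,(v-K[1,2])/K[1,1]*D,D],-1)@T[:3,:3].T+T[:3,3]
P=P*1e3;m=(D>0)&(P[...,2]<90)&(P[...,1]>0)&(abs(P[...,0])<60)
Q=P[m]
for z in range(-40,84,6):
    q=Q[(Q[:,2]>=z)&(Q[:,2]<z+6)]
    if len(q): print(z,len(q),'y',q[:,1].min().round(1),q[:,1].max().round(1),'x',q[:,0].min().round(1),q[:,0].max().round(1))
E
```

```text
t 19.375 s -30.0 l -0.7 z 232.4 F [ 0.2 -0.3  0.7] w 17.7
shift [-38.6 -18.1  52.7] turn [  0.7 -17.5   2.9]
-16 303 y 8.2 20.2 x 16.6 19.1
-10 2713 y 0.2 58.0 x 10.4 19.2
-4 4290 y 0.2 57.0 x 3.9 19.3
2 2984 y 9.1 53.8 x 2.9 19.0
8 2059 y 9.5 50.2 x -9.2 17.2
14 5231 y 9.9 46.4 x -12.7 15.1
20 1961 y 10.3 43.3 x -10.3 15.2
26 1079 y 10.4 39.4 x -7.7 14.8
32 784 y 8.8 25.2 x -10.7 13.5
38 450 y 8.8 22.5 x -10.3 12.6
44 523 y 8.8 22.6 x -10.4 12.7
50 432 y 8.8 22.4 x -10.7 12.5
56 421 y 8.8 22.5 x -10.0 12.3
62 296 y 8.8 22.2 x -10.8 12.5
68 79 y 8.8 15.4 x -7.6 11.9
```

View pics/w24.png

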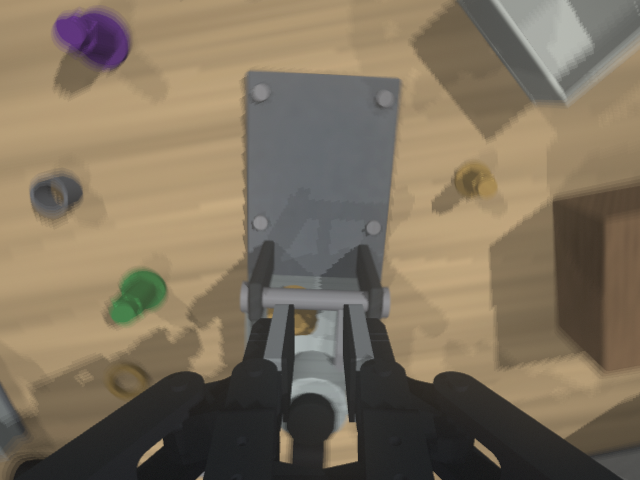

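The tips now stand 72 mm ahead and the fingers are slim for their last 35 mm, so they'll reach about 45 mm height between the bars. I'll enter at 5° pitch as before.

```bash
python3 - <<'E'
from n import *
go(.012,-.0165,.17,5)
E
```

```text
t 19.425 s -29.9 l -0.7 z 232.4 F [-0.6 -0.   0. ] w 18.2
shift [-40.3 -18.7  62.7] turn [ 0.4 -4.5  3.5]
```

Request:
move_arm:
  targets:
    - {"x": -20,"y": -9,"z": 15,"ax": 0.4,"ay": -4.5,"az": 3.5,"grip": 18}
    - {"x": -22,"y": -9,"z": 20,"ax": 0,"ay": 0,"az": 0,"grip": 18}
    - {"x": 0,"y": 0,"z": 18,"ax": 0,"ay": 0,"az": 0,"grip": 18}
    - {"x": 0,"y": 0,"z": 0,"ax": 0,"ay": 0,"az": 0,"grip": 18}

```text
time_s: 19.92
eef_pos: [0.5652, 0.1582, 0.1815]
orientation: [0.046, 0.103, 0.994, -0.004]
ft_force: [-0.8, -0.0, 0.1]
width: 0.209
```

```bash
python3 - <<'E'
from n import *
go(.014,-.0165,.15,5)
f=snap('w25');gl('w25')
E
```

```text
t 19.925 s 16.9 l -17.3 z 181.5 F [-0.8 -0.   0.1] w 17.8
shift [ 5.8  0.8 31.1] turn [ 0.   0.3 -0.6]
w25 1224 [ 0.0236 -0.0321  0.0269] [ 0.0531 -0.0018  0.0545]
[ 0.0318 -0.017   0.0457] [ 0.696 -0.226  0.681]
```

View pics/w25.png

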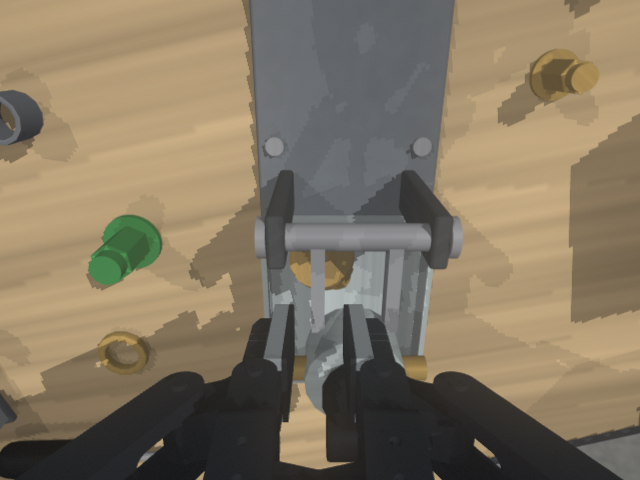

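The two fingers at columns ~285 and ~355 straddle the left arm bar at column 318, and the right bar at 395 is clear. Descending.

Request:
move_arm:
  targets:
    - {"x": 5,"y": 0.5,"z": 18,"ax": 0,"ay": 0.3,"az": -0.6,"grip": 18}
    - {"x": 2,"y": 0,"z": 14,"ax": 0,"ay": 0,"az": 0,"grip": 18}
    - {"x": 0,"y": 0,"z": 4,"ax": 0,"ay": 0,"az": 0,"grip": 18}
    - {"x": 0,"y": 0,"z": 0,"ax": 0,"ay": 0,"az": 0,"grip": 18}

```text
time_s: 20.48
eef_pos: [0.5627, 0.1606, 0.1468]
orientation: [0.047, 0.097, 0.994, -0.003]
ft_force: [8.0, -4.0, -5.5]
width: 0.209
```

```bash
python3 - <<'E'
from n import *
go(.014,-.0165,.12,5)
f=snap('w26')
f=robot.grab_frame('side');cv2.imwrite('pics/s26.png',cv2.resize(f['pixels'][230:350,120:270],None,fx=5,fy=5,interpolation=cv2.INTER_CUBIC)[:,:,::-1])
E
```

```text
t 20.475 s 14.0 l -15.5 z 146.8 F [ 8.  -4.  -5.5] w 17.9
shift [ 2.5 -1.1 26.7] turn [0.2 0.4 0.1]
```

View pics/w26.png

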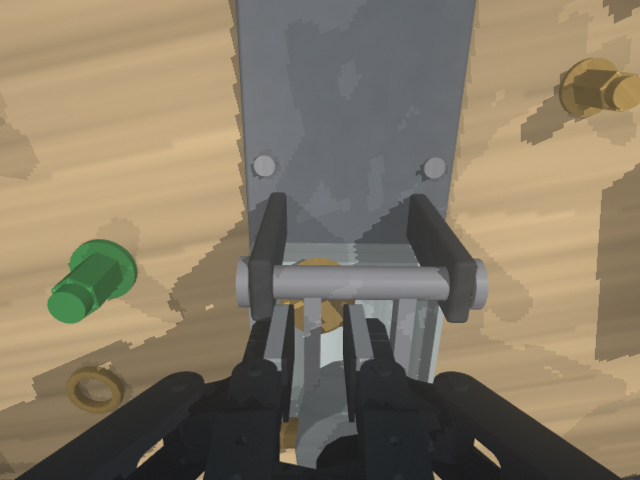

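View pics/s26.png

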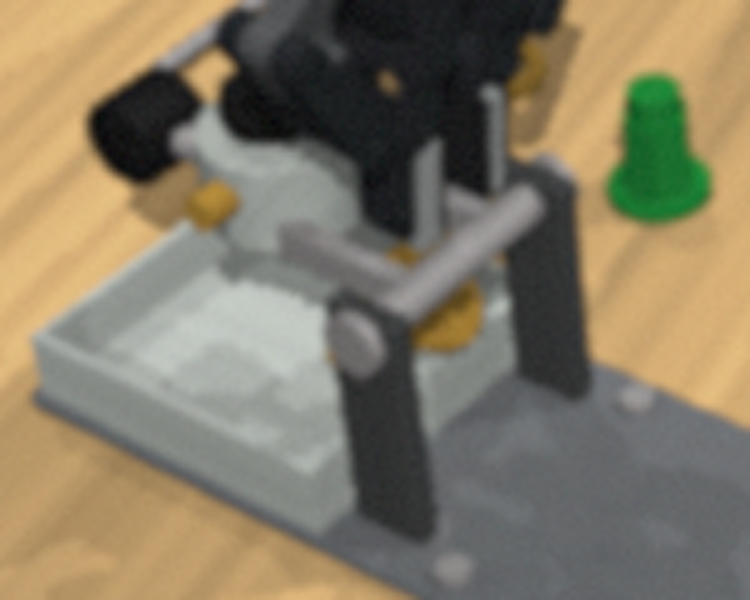

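There's a contact of about 10 N pushing toward +s, so the finger backs touch the hinge bar. I'll shift +s by 3 mm.

Request:
move_arm:
  targets:
    - {"x": -3,"y": -0.5,"z": -1,"ax": 0,"ay": 0,"az": 0,"grip": 18}
    - {"x": 0,"y": 0,"z": 0,"ax": 0,"ay": 0,"az": 0,"grip": 18}

```text
time_s: 20.82
eef_pos: [0.5652, 0.1599, 0.1474]
orientation: [0.047, 0.097, 0.994, -0.003]
ft_force: [0.6, -0.4, 1.5]
width: 0.209
```

```bash
python3 - <<'E'
from n import *
go(.016,-.0165,.12,5)
E
```

```text
t 20.825 s 16.6 l -15.7 z 147.4 F [ 0.6 -0.4  1.5] w 17.8
shift [ 3.1 -0.9 27.2] turn [0.2 0.3 0.1]
```

Request:
move_arm:
  targets:
    - {"x": 0.5,"y": -0.7,"z": 10,"ax": 0,"ay": 0.3,"az": 0,"grip": 18}
    - {"x": 0.5,"y": 0,"z": 8,"ax": 0,"ay": 0,"az": 0,"grip": 18}

```text
time_s: 21.08
eef_pos: [0.5661, 0.1596, 0.129]
orientation: [0.045, 0.097, 0.994, -0.002]
ft_force: [1.3, 1.8, 1.1]
width: 0.213
```

```bash
python3 - <<'E'
from n import *
go(.0165,-.0165,.118,5)
f=snap('w27')
E
```

```text
t 21.075 s 17.5 l -15.8 z 129.0 F [1.3 1.8 1.1] w 18.2
shift [ 2.  -0.8 10.8] turn [0.3 0.1 0.1]
```

View pics/w27.png

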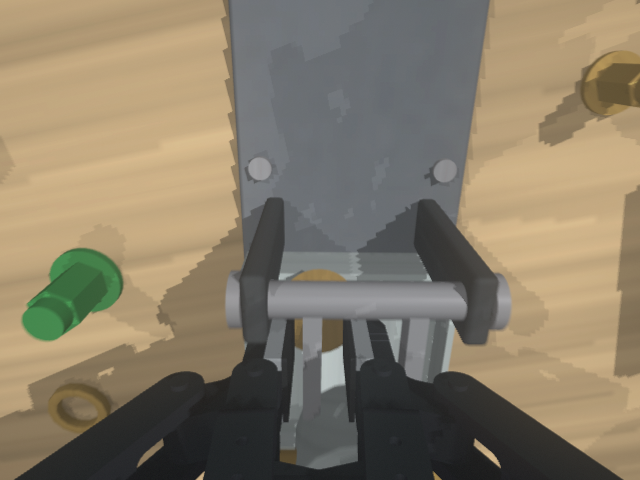

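Request:
move_arm:
  targets:
    - {"x": 1,"y": 0,"z": 5,"ax": 0.2,"ay": 0,"az": 0,"grip": 18}
    - {"x": 2,"y": 0,"z": 3,"ax": 0,"ay": -3,"az": 0,"grip": 18}

```text
time_s: 21.38
eef_pos: [0.5645, 0.1606, 0.1201]
orientation: [0.071, 0.097, 0.993, -0.006]
ft_force: [-9.4, 5.4, 30.4]
width: 0.213
```

```bash
python3 - <<'E'
from n import *
go(.0155,-.0165,.118,10)
snap('w28');gl('w28')
E
```

```text
t 21.375 s 15.7 l -15.2 z 120.1 F [-9.4  5.4 30.4] w 18.2
shift [ 0.5 -1.3  2.1] turn [ 0.1 -1.8  0. ]
w28 1472 [ 0.0142 -0.0273  0.0302] [ 0.0382 -0.0034  0.0532]
[ 0.0235 -0.0143  0.0395] [ 0.649  0.237 -0.723]
```

30 N down is a wedge jam, so I'll lift slightly and push forward instead.

Request:
move_arm:
  targets:
    - {"x": 0,"y": 0,"z": -4,"ax": 0,"ay": 0,"az": 0,"grip": 18}
    - {"x": 3,"y": 0,"z": 0,"ax": 0,"ay": -4,"az": 0,"grip": 18}

```text
time_s: 21.68
eef_pos: [0.5606, 0.1612, 0.1233]
orientation: [0.108, 0.096, 0.989, -0.01]
ft_force: [-0.3, -0.6, -0.1]
width: 0.209
```

```bash
python3 - <<'E'
from n import *
go(.012,-.0165,.122,14)
snap('w29');gl('w29')
E
```

```text
t 21.675 s 11.8 l -15.3 z 123.3 F [-0.3 -0.6 -0.1] w 17.8
shift [ 0.  -1.2  1.3] turn [ 0.1 -1.5  0.1]
w29 1768 [ 0.0134 -0.0297  0.0306] [ 0.037  -0.0028  0.0544]
[ 0.0209 -0.0156  0.0384] [ 0.671  0.245 -0.699]
```

Request:
move_arm:
  targets:
    - {"x": -2,"y": -1,"z": -5,"ax": 0,"ay": 4,"az": 0,"grip": 18}
    - {"x": -2,"y": 0,"z": 0,"ax": 0,"ay": 3.5,"az": 0,"grip": 18}

```text
time_s: 21.98
eef_pos: [0.5642, 0.1602, 0.1291]
orientation: [0.047, 0.096, 0.994, -0.003]
ft_force: [14.1, -3.0, -6.1]
width: 0.212
```

```bash
python3 - <<'E'
from n import *
go(.016,-.0165,.123,5)
E
```

```text
t 21.975 s 15.6 l -15.6 z 129.1 F [14.1 -3.  -6.1] w 18.1
shift [ 0.1 -0.9  6.1] turn [0.2 0.4 0.2]
```

Request:
move_arm:
  targets:
    - {"x": -1.5,"y": -0.5,"z": 3,"ax": 0.2,"ay": 0.4,"az": 0,"grip": 18}
    - {"x": -1,"y": 0,"z": 2,"ax": 0,"ay": 0,"az": 0,"grip": 18}

```text
time_s: 22.22
eef_pos: [0.5678, 0.1595, 0.1241]
orientation: [0.042, 0.096, 0.995, -0.003]
ft_force: [-2.0, 1.8, 3.1]
width: 0.21
```

```bash
python3 - <<'E'
from n import *
go(.021,-.0165,.122,5)
snap('w30');gl('w30')
E
```

```text
t 22.225 s 19.2 l -15.6 z 124.1 F [-2.   1.8  3.1] w 18.0
shift [-1.6 -0.9  2.3] turn [ 0.1 -0.2  0.2]
w30 1138 [ 0.0133 -0.0247  0.0303] [ 0.0375 -0.0069  0.0542]
[ 0.0263 -0.0145  0.0436] [-0.666 -0.246  0.705]
```

Light contact on the flange. Now pushing forward and pitching.

Request:
move_arm:
  targets:
    - {"x": -2,"y": 0,"z": 0,"ax": 0,"ay": 0,"az": 0,"grip": 18}
    - {"x": 0,"y": 0,"z": 0.5,"ax": 0,"ay": -3,"az": 0,"grip": 18}

```text
time_s: 22.52
eef_pos: [0.5702, 0.1588, 0.1237]
orientation: [0.067, 0.096, 0.993, -0.006]
ft_force: [-4.1, 1.3, 9.0]
width: 0.21
```

```bash
python3 - <<'E'
from n import *
go(.021,-.0165,.122,8)
snap('w31');gl('w31')
E
```

```text
t 22.525 s 21.7 l -15.8 z 123.7 F [-4.1  1.3  9. ] w 18.0
shift [ 0.9 -0.7  1.6] turn [ 0.1 -0.2  0.2]
w31 1056 [ 0.0175 -0.0249  0.0357] [ 0.0439 -0.0069  0.0547]
[ 0.0365 -0.0142  0.0493] [ 0.55   0.242 -0.799]
```

Request:
move_arm:
  targets:
    - {"x": 3.4,"y": 0,"z": 1,"ax": 0,"ay": -4,"az": 0,"grip": 18}
    - {"x": 3.4,"y": 0,"z": 1,"ax": 0,"ay": -4,"az": 0,"grip": 18}

```text
time_s: 22.82
eef_pos: [0.563, 0.1601, 0.1209]
orientation: [0.139, 0.095, 0.986, -0.013]
ft_force: [-9.3, 3.1, 7.7]
width: 0.212
```

```bash
python3 - <<'E'
from n import *
go(.021,-.0165,.122,16)
snap('w32');gl('w32')
f=robot.grab_frame('side');cv2.imwrite('pics/s32.png',cv2.resize(f['pixels'][230:350,120:270],None,fx=5,fy=5,interpolation=cv2.INTER_CUBIC)[:,:,::-1])
E
```

```text
t 22.825 s 14.4 l -15.9 z 120.9 F [-9.3  3.1  7.7] w 18.1
shift [-6.7 -0.6  0.7] turn [0.1 0.  0.2]
w32 1177 [ 0.0184 -0.0269  0.0355] [ 0.0462 -0.0071  0.0546]
[ 0.032  -0.0154  0.0451] [ 0.508  0.261 -0.821]
```

View pics/s32.png

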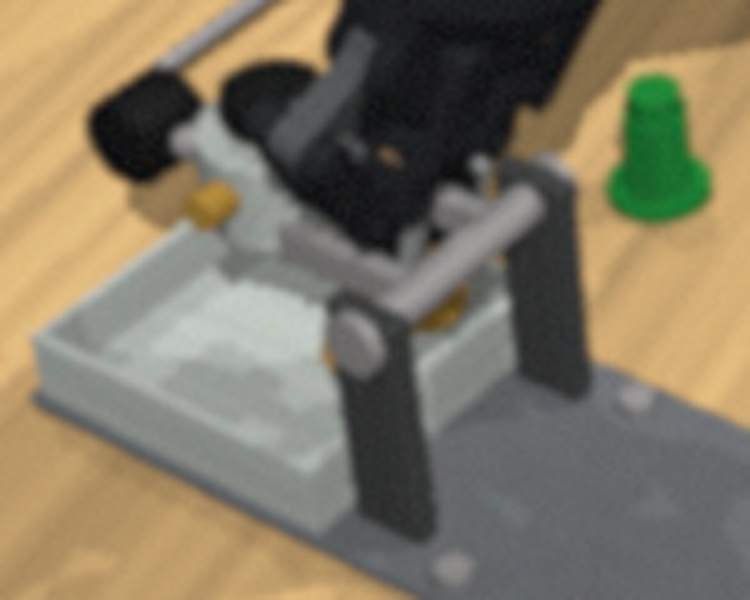

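View pics/w32.png

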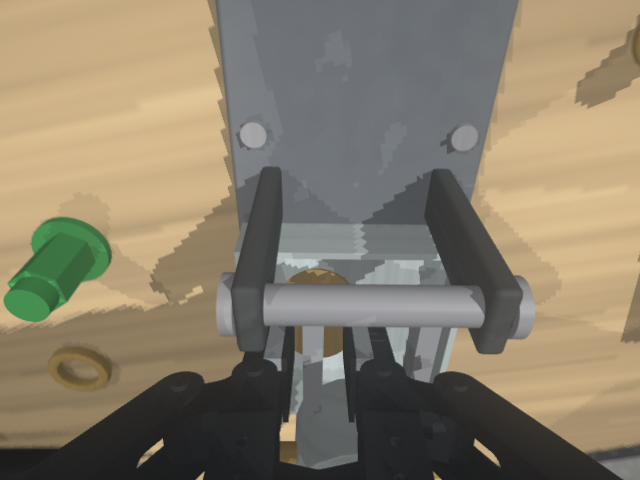

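Request:
move_arm:
  targets:
    - {"x": 4,"y": 0,"z": 1.5,"ax": 0,"ay": -4,"az": 0,"grip": 18}
    - {"x": 4,"y": 0,"z": 1.5,"ax": 0,"ay": -4,"az": 0,"grip": 18}

```text
time_s: 23.18
eef_pos: [0.5566, 0.1617, 0.1178]
orientation: [0.21, 0.093, 0.973, -0.02]
ft_force: [-12.4, -9.9, 30.1]
width: 0.213
```

```bash
python3 - <<'E'
from n import *
go(.008,-.0165,.12,24)
snap('w33');gl('w33')
E
```

```text
t 23.175 s 7.8 l -15.6 z 117.8 F [-12.4  -9.9  30.1] w 18.2
shift [-1.  -0.9 -1.9] turn [0.2 0.4 0.2]
w33 1621 [ 0.0208 -0.0306  0.0375] [ 0.0494 -0.0048  0.055 ]
[ 0.0288 -0.017   0.0427] [-0.448 -0.254  0.857]
```

View pics/w33.png

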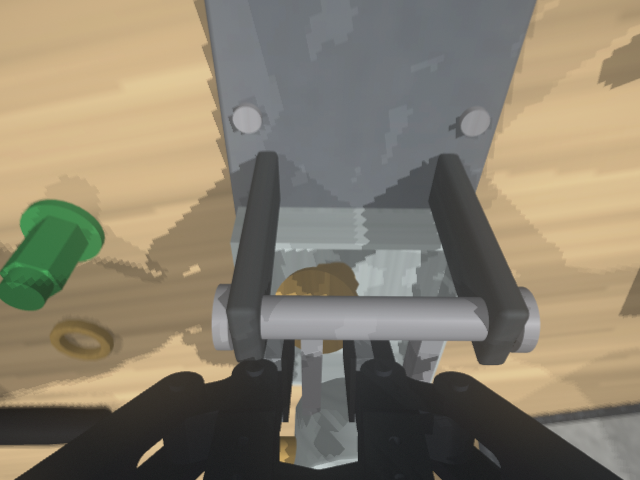

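The gland is now steep at 31° from vertical, and its low flange edge is at s = 20.8 mm, inside the rim. I'll ease the 30 N, then drag it sideways (−l) so it falls diagonally inside the tray rather than back on the rim.

Request:
move_arm:
  targets:
    - {"x": 0,"y": 0,"z": -1.5,"ax": 0,"ay": 0,"az": 0,"grip": 18}

```text
time_s: 23.35
eef_pos: [0.5549, 0.1619, 0.119]
orientation: [0.212, 0.093, 0.973, -0.02]
ft_force: [-1.7, 1.9, -5.0]
width: 0.212
```

```bash
python3 - <<'E'
from n import *
go(.008,-.021,.12,24)
snap('w34');gl('w34')
E
```

```text
t 23.35 s 6.1 l -15.7 z 119.0 F [-1.7  1.9 -5. ] w 18.1
shift [-2.1 -5.3 -0.1] turn [0.2 0.6 0.3]
w34 1904 [ 0.0186 -0.0315  0.0369] [ 0.0452 -0.004   0.0553]
[ 0.0259 -0.0173  0.0416] [ 0.517  0.253 -0.818]
```

Request:
move_arm:
  targets:
    - {"x": -2,"y": -2,"z": 0.3,"ax": 0,"ay": 0,"az": 0,"grip": 18}
    - {"x": -1,"y": -3,"z": 0,"ax": 0,"ay": 0,"az": 0,"grip": 18}

```text
time_s: 23.65
eef_pos: [0.5552, 0.1592, 0.1188]
orientation: [0.21, 0.093, 0.973, -0.018]
ft_force: [-10.3, 37.7, 2.9]
width: 0.207
```

```bash
python3 - <<'E'
from n import *
go(.008,-.021,.12,24)
snap('w35');gl('w35')
E
```

```text
t 23.65 s 6.9 l -18.3 z 118.8 F [-10.3  37.7   2.9] w 17.6
shift [-1.5 -2.7 -0.6] turn [0.4 0.3 0.2]
w35 2647 [ 0.0169 -0.0325  0.0341] [ 0.0311 -0.0031  0.0455]
[ 0.0239 -0.0178  0.0395] [-0.58  -0.22   0.784]
```

View pics/w35.png

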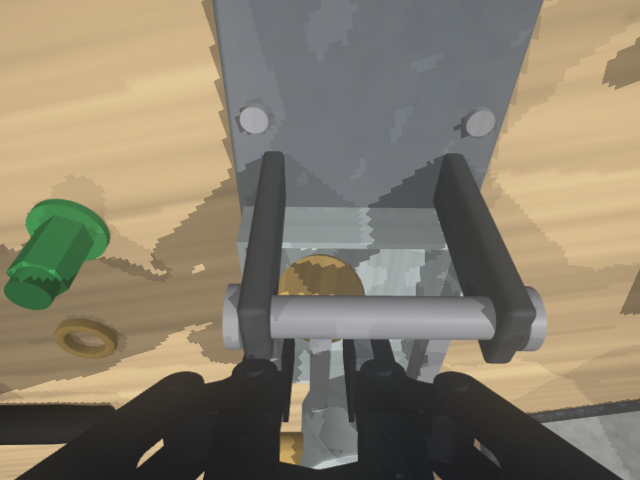

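38 N sideways: a finger is against the post. I'll back off at once and withdraw.

Request:
move_arm:
  targets:
    - {"x": 0,"y": 3,"z": 0,"ax": 0,"ay": 0,"az": 0,"grip": 18}
    - {"x": 0,"y": 0,"z": -20,"ax": 0,"ay": 0,"az": 0,"grip": 18}
    - {"x": 0,"y": 0,"z": -40,"ax": 0,"ay": 0,"az": 0,"grip": 18}
    - {"x": 0,"y": 0,"z": -30,"ax": 0,"ay": 0,"az": 0,"grip": 10}

```text
time_s: 24.2
eef_pos: [0.5182, 0.1682, 0.1995]
orientation: [0.206, 0.093, 0.974, -0.019]
ft_force: [0.6, 0.5, 0.4]
width: 0.114
```

```bash
python3 - <<'E'
from n import *
go(-.11,-.006,.2,60)
print(robot.get_obs()['joints'].round(3))
snap('w36');gl('w36')
f=robot.grab_frame('side');cv2.imwrite('pics/s36.png',cv2.resize(f['pixels'][230:350,120:270],None,fx=5,fy=5,interpolation=cv2.INTER_CUBIC)[:,:,::-1])
E
```

```text
t 24.2 s -31.2 l -16.6 z 199.5 F [0.6 0.5 0.4] w 9.7
shift [ 71.8  11.1 -32.3] turn [  0.3 -36.1   0.2]
[ 0.252 -0.013  1.873 -0.219  0.912 -1.027]
w36 1374 [ 0.0101 -0.0284  0.0285] [0.0252 0.0027 0.0454]
[ 0.0164 -0.0125  0.0359] [-0.747 -0.143  0.649]
```

View pics/s36.png

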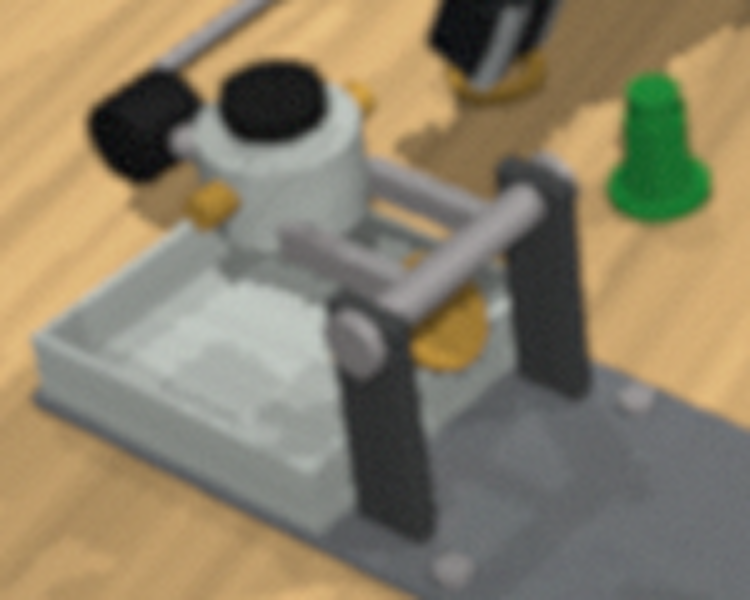

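View pics/w36.png

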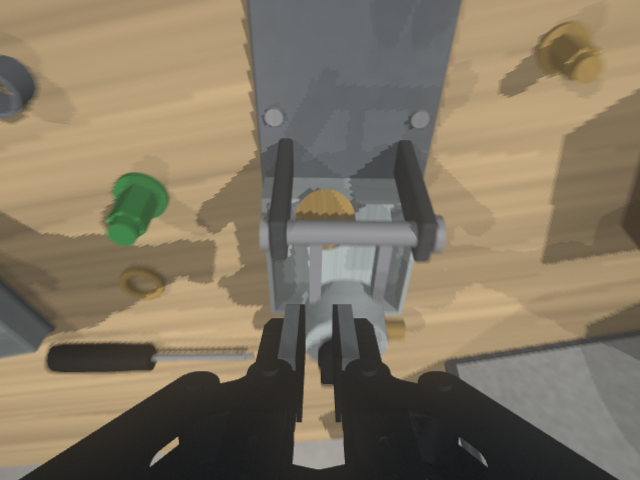

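The gland fell back with its flange overhanging the rim, which is worse, so it must be fixed. I'll now use the low approach: tool pitched ~60°, closed fingers passing under the hinge bar, pushing along the gland's own axis. First I'll check that this attitude is reachable in free space.

Request:
move_arm:
  targets:
    - {"x": 22,"y": 2.7,"z": 9,"ax": 0,"ay": -9,"az": 0,"grip": 0}
    - {"x": 23,"y": 2.7,"z": 5,"ax": 0,"ay": -9,"az": 0,"grip": 0}
    - {"x": 24,"y": 2.7,"z": 1,"ax": 0,"ay": -9,"az": 0,"grip": 0}
    - {"x": 24,"y": 2.7,"z": -2,"ax": 0,"ay": -9,"az": 0,"grip": 0}
    - {"x": 0,"y": 0,"z": 0,"ax": 0,"ay": 0,"az": 0,"grip": 0}

```text
time_s: 24.92
eef_pos: [0.4737, 0.1763, 0.1487]
orientation: [0.42, 0.096, 0.901, -0.059]
ft_force: [-0.8, 0.4, -0.7]
width: -0.004
```

```bash
python3 - <<'E'
from n import *
go(-.06,-.008,.09,60)
print(robot.get_obs()['joints'].round(3))
f=snap('w37');K=f['K'];T=f['T_tool_cam'];v,u=np.mgrid[:480,:640];D=f['depth'].astype(float)
P=np.stack([(u-K[0,2])/K[0,0]*D,(v-K[1,2])/K[1,1]*D,D],-1)@T[:3,:3].T+T[:3,3]
P=P*1e3;m=(D>0)&(P[...,2]<90)&(abs(P[...,0])<60)
Q=P[m]
for z in range(-10,84,6):
    q=Q[(Q[:,2]>=z)&(Q[:,2]<z+6)]
    if len(q): print(z,len(q),'y',q[:,1].min().round(1),q[:,1].max().round(1),'x',q[:,0].min().round(1),q[:,0].max().round(1))
E
```

```text
t 24.925 s -76.4 l -17.4 z 148.7 F [-0.8  0.4 -0.7] w -0.3
shift [34.6 11.3 49.8] turn [-2.2 -9.8  0.3]
[ 0.447 -0.056  2.197 -1.149  0.567 -0.035]
-10 5891 y -56.4 56.3 x 9.6 19.2
-4 8722 y -55.2 54.5 x 3.3 19.2
2 6664 y -49.6 49.0 x 1.0 18.7
8 4854 y -45.8 44.2 x -9.3 16.8
14 9255 y -40.6 39.5 x -11.2 14.8
20 4323 y -35.2 35.2 x -12.0 15.0
26 1756 y -30.4 29.7 x -11.8 14.8
32 1311 y -16.8 15.6 x -10.9 13.1
38 793 y -13.7 13.4 x 6.4 12.4
44 897 y -13.7 13.5 x 6.4 12.5
50 768 y -13.7 13.5 x 6.5 12.4
56 695 y -13.7 13.5 x 6.6 12.6
62 467 y -13.1 12.9 x 6.6 12.2
68 19 y -6.3 5.4 x 10.9 11.4
```

View pics/w37.png

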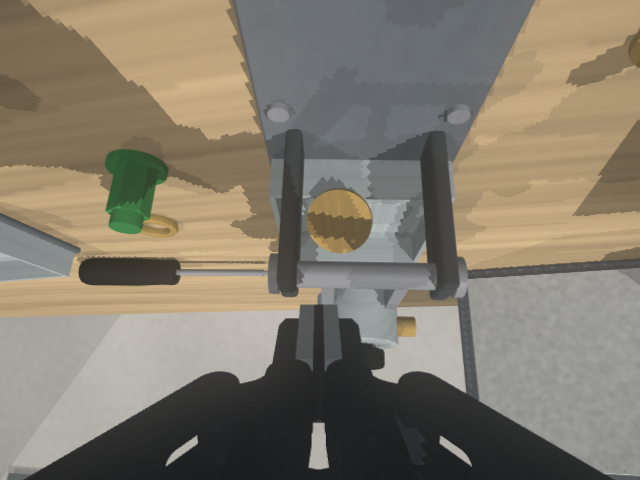

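φ=50° is near the j4 limit, and the hinge/rim window is too tight there. A better option is a vertical tool, turned 90°, with one open finger coming down outside the left arm bar (l ≈ −36 mm). It pushes the −l side of the flange toward +s, which swings the gland about its tip off the rim. First I'll return to vertical.

Request:
move_arm:
  targets:
    - {"x": -10,"y": 0,"z": -25,"ax": 0,"ay": 10.5,"az": 0,"grip": 85.4}
    - {"x": 0,"y": 0,"z": -25,"ax": 0,"ay": 10.5,"az": 0,"grip": 85.4}
    - {"x": 0,"y": 0,"z": -20,"ax": 0,"ay": 10.5,"az": 0,"grip": 85.4}
    - {"x": 0,"y": 0,"z": 0,"ax": 0,"ay": 10.5,"az": 0,"grip": 85.4}
    - {"x": 0,"y": 0,"z": 0,"ax": 0,"ay": 8,"az": 0,"grip": 85.4}
    - {"x": 0,"y": 0,"z": 0,"ax": 0,"ay": 0,"az": 10.5,"grip": 85.4}
    - {"x": 0,"y": 0,"z": 0,"ax": 0,"ay": 0,"az": 10.5,"grip": 85.4}
    - {"x": 0,"y": 0,"z": 0,"ax": 0,"ay": 0,"az": 10.5,"grip": 85.4}
    - {"x": 0,"y": 0,"z": 0,"ax": 0,"ay": 0,"az": 10.5,"grip": 85.4}
    - {"x": 0,"y": 0,"z": 0,"ax": 0,"ay": 0,"az": 10.5,"grip": 85.4}

```text
time_s: 26.22
eef_pos: [0.4544, 0.1885, 0.2041]
orientation: [0.05, 0.543, 0.838, 0.027]
ft_force: [-0.1, -0.2, 0.1]
width: 1.0
```

```bash
python3 - <<'E'
from n import *
go2(-.031,-.036,.19)
E
```

```text
t 26.225 s -97.7 l -9.1 z 204.1 F [-0.1 -0.2  0.1] w 85.4 j [ 0.26 -0.02  1.83 -0.04  1.23 -0.15]
shift now [-59.5  37.1  21.2] shift aligned [-26.9  66.7  14.1] turn [ 6.6  1.3 35.3]
```

Request:
move_arm:
  targets:
    - {"x": 0,"y": 0,"z": 0,"ax": 2,"ay": 0.3,"az": 9.5,"grip": 85.4}
    - {"x": 0,"y": 0,"z": 0,"ax": 2,"ay": 0.3,"az": 9.5,"grip": 85.4}
    - {"x": 0,"y": 0,"z": 0,"ax": 2,"ay": 0.3,"az": 9.5,"grip": 85.4}
    - {"x": -13,"y": 33,"z": 5,"ax": 1,"ay": 0.3,"az": 8.5,"grip": 85.4}
    - {"x": -13,"y": 33,"z": 5,"ax": 0,"ay": 0,"az": 0,"grip": 85.4}
    - {"x": 0,"y": 0,"z": 0,"ax": 0,"ay": 0,"az": 0,"grip": 85.4}

```text
time_s: 26.98
eef_pos: [0.524, 0.1586, 0.2004]
orientation: [-0.017, 0.78, 0.625, 0.012]
ft_force: [0.6, 0.3, 0.5]
width: 1.0
```

```bash
python3 - <<'E'
from n import *
go2(-.030,-.036,.16)
snap('w38');gl('w38')
E
```

```text
t 26.975 s -23.6 l -24.9 z 200.4 F [0.6 0.3 0.5] w 85.4 j [0.13 0.15 1.65 0.04 1.34 0.34]
shift now [-12.8  -5.6  40. ] shift aligned [-11.1  -6.4  40.4] turn [-0.7 -2.3 -1.4]
w38 2274 [ 0.0138 -0.0244  0.0222] [0.0526 0.0031 0.0535]
[ 0.0278 -0.0097  0.041 ] [ 0.342 -0.81   0.477]
```

View pics/w38.png

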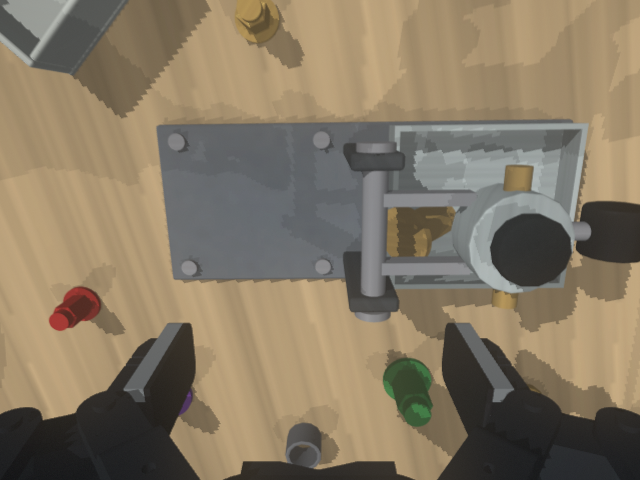

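```bash
python3 - <<'E'
from n import *
f=load('w38')
for k,(u,v,z) in {'p1':(345,283,.083),'p2':(397,285,.083),'p3':(397,312,.083),'q1':(346,147,.083),'q2':(404,155,.083),'barL':(364,220,.077),'barR':(384,220,.077),'trayL':(392,180,.028),'armlo':(420,274,.072)}.items():
    d=pt(f,u,v,z)-H;print(k,(d@U*1e3).round(1),(d@V*1e3).round(1))
a=cv2.resize(f['pixels'][110:330,320:600],None,fx=2.8,fy=2.8,interpolation=cv2.INTER_CUBIC);cv2.imwrite('pics/w38c.png',a[:,:,::-1])
E
```

```text
p1 -13.0 -23.0
p2 11.4 -24.4
p3 11.8 -38.3
q1 -12.1 39.8
q2 12.9 35.8
barL -3.7 5.9
barR 5.6 5.7
trayL 16.4 17.2
armlo 24.5 -23.3
```

View pics/w38c.png

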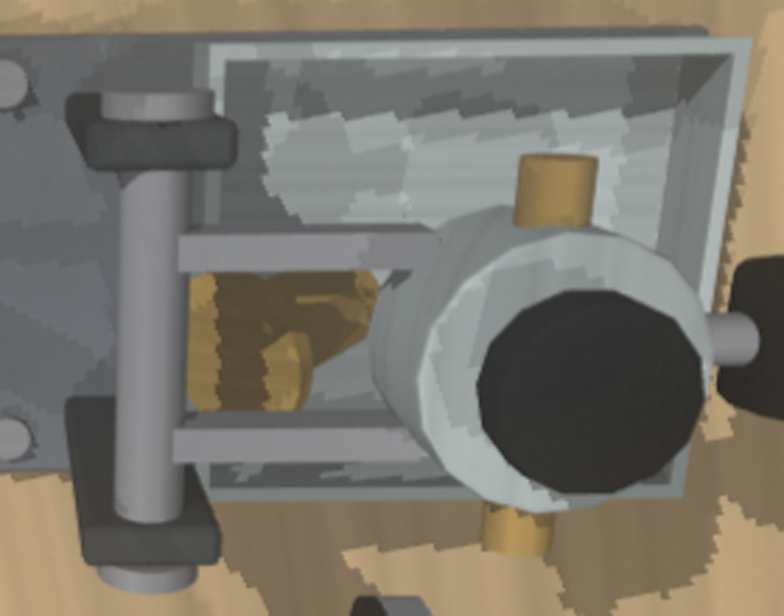

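Request:
move_arm:
  targets:
    - {"x": -6,"y": -2,"z": 15,"ax": -0.7,"ay": -2.3,"az": -1.4,"grip": 85.4}
    - {"x": -6,"y": -1,"z": 20,"ax": 0,"ay": 0,"az": 0,"grip": 85.4}
    - {"x": 0,"y": 0,"z": 0,"ax": 0,"ay": 0,"az": 0,"grip": 85.4}

```text
time_s: 27.4
eef_pos: [0.5168, 0.1499, 0.1644]
orientation: [0.0, 0.77, 0.638, 0.001]
ft_force: [0.5, -1.4, 0.1]
width: 1.001
```

```bash
python3 - <<'E'
from n import *
go2(-.027,-.036,.13)
snap('w39')
E
```

```text
t 27.4 s -29.0 l -34.9 z 164.4 F [ 0.5 -1.4  0.1] w 85.5 j [0.14 0.16 1.71 0.   1.26 0.32]
shift now [-1.2  1.9 34.4] shift aligned [-1.1  2.  34.4] turn [ 0.1 -0.1  0.5]
```

View pics/w39.png

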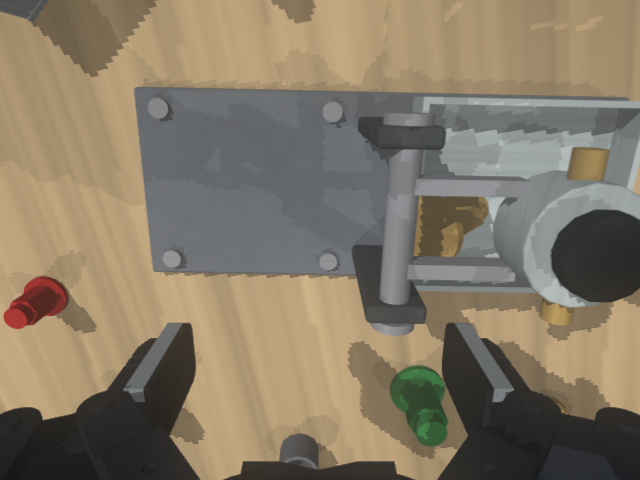

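Request:
move_arm:
  targets:
    - {"x": -1.5,"y": 2,"z": 18,"ax": 0,"ay": 0,"az": 0.5,"grip": 85.4}
    - {"x": 0,"y": 0,"z": 18,"ax": 0,"ay": 0,"az": 0,"grip": 85.4}
    - {"x": 0,"y": 0,"z": 0,"ax": 0,"ay": 0,"az": 0,"grip": 85.4}

```text
time_s: 27.82
eef_pos: [0.5193, 0.1493, 0.1285]
orientation: [0.001, 0.772, 0.636, 0.003]
ft_force: [-0.4, 0.1, 0.4]
width: 1.001
```

```bash
python3 - <<'E'
from n import *
go2(-.027,-.036,.105)
snap('w40')
f=robot.grab_frame('side');cv2.imwrite('pics/s40.png',cv2.resize(f['pixels'][230:350,120:270],None,fx=5,fy=5,interpolation=cv2.INTER_CUBIC)[:,:,::-1])
E
```

```text
t 27.825 s -26.4 l -35.0 z 128.5 F [-0.4  0.1  0.4] w 85.5 j [0.14 0.2  1.75 0.   1.19 0.33]
shift now [-1.  -0.7 23.5] shift aligned [-1.  -0.6 23.5] turn [ 0.3 -0.2  0.1]
```

View pics/w40.png

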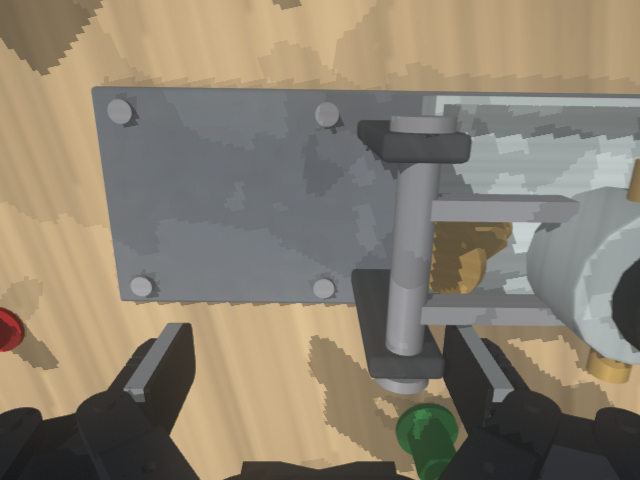

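View pics/s40.png

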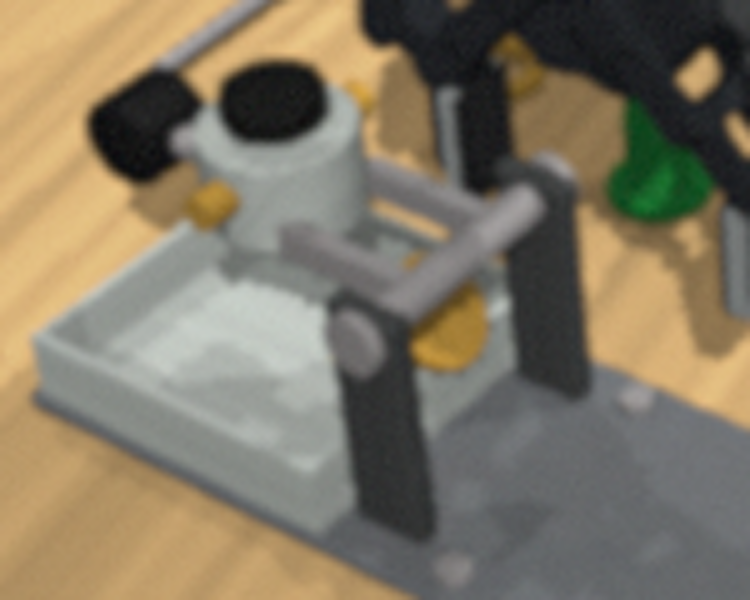

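Request:
move_arm:
  targets:
    - {"x": -0.5,"y": 2,"z": 8,"ax": 0.2,"ay": 0,"az": 0,"grip": 85.4}
    - {"x": 0,"y": 0,"z": 7,"ax": 0,"ay": 0,"az": 0,"grip": 85.4}

```text
time_s: 28.18
eef_pos: [0.5226, 0.1485, 0.1155]
orientation: [0.001, 0.772, 0.636, 0.004]
ft_force: [0.4, 0.4, -0.2]
width: 1.002
```

```bash
python3 - <<'E'
from n import *
go2(-.025,-.036,.105)
snap('w41')
f=robot.grab_frame('side');cv2.imwrite('pics/s41.png',cv2.resize(f['pixels'][230:350,120:270],None,fx=5,fy=5,interpolation=cv2.INTER_CUBIC)[:,:,::-1])
E
```

```text
t 28.175 s -23.0 l -35.1 z 115.5 F [ 0.4  0.4 -0.2] w 85.6 j [0.13 0.22 1.75 0.   1.16 0.33]
shift now [-1.  -2.1 10.5] shift aligned [-0.9 -2.  10.5] turn [ 0.3 -0.3  0.1]
```

View pics/w41.png

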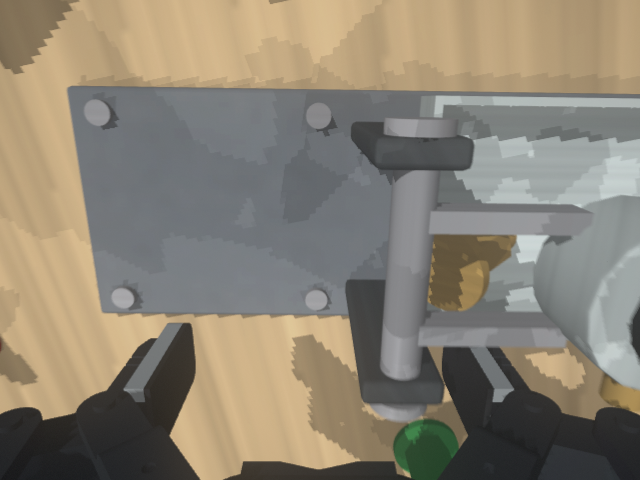

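View pics/s41.png

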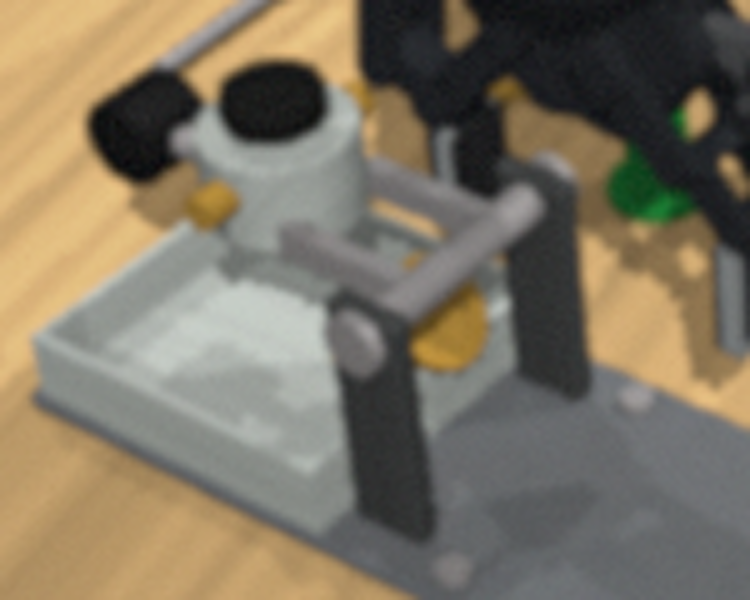

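Request:
move_arm:
  targets:
    - {"x": -0.5,"y": -1.5,"z": 9,"ax": 0.2,"ay": -0.2,"az": 0,"grip": 85.4}
    - {"x": 0,"y": 0,"z": 4,"ax": 0,"ay": 0,"az": 0,"grip": 85.4}

```text
time_s: 28.52
eef_pos: [0.5206, 0.1484, 0.1013]
orientation: [-0.0, 0.772, 0.636, 0.0]
ft_force: [-0.5, -0.5, -0.2]
width: 1.004
```

```bash
python3 - <<'E'
from n import *
go2(-.018,-.036,.101)
snap('w42');gl('w42')
E
```

```text
t 28.525 s -24.9 l -35.7 z 101.3 F [-0.5 -0.5 -0.2] w 85.7 j [0.14 0.24 1.77 0.   1.14 0.33]
shift now [-0.3  6.9  0.3] shift aligned [-0.3  6.9  0.3] turn [ 0.  -0.   0.1]
w42 4415 [ 0.0201 -0.0269  0.0292] [0.0495 0.0002 0.0537]
[ 0.0281 -0.012   0.0455] [ 0.549 -0.264  0.793]
```

View pics/w42.png

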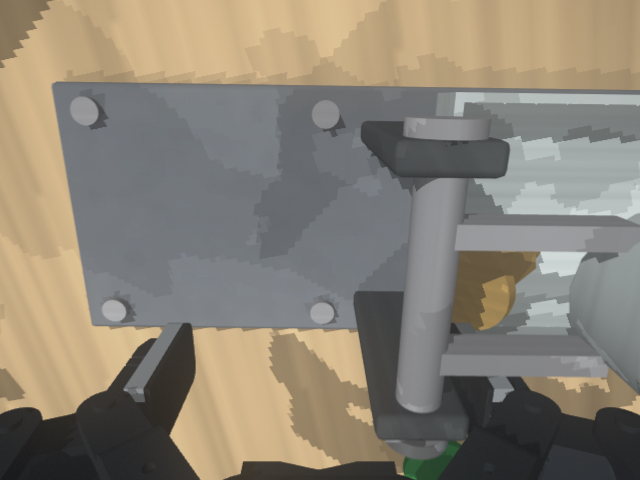

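Request:
move_arm:
  targets:
    - {"x": 0,"y": 3,"z": 0,"ax": 0,"ay": 0,"az": 0,"grip": 85.4}
    - {"x": 0,"y": 3,"z": 0,"ax": 0,"ay": 0,"az": 0,"grip": 85.4}

```text
time_s: 28.82
eef_pos: [0.5268, 0.1471, 0.1013]
orientation: [0.0, 0.772, 0.636, 0.0]
ft_force: [-1.1, -0.3, 2.1]
width: 1.0
```

```bash
python3 - <<'E'
from n import *
go2(-.010,-.036,.101)
snap('w43');gl('w43')
E
```

```text
t 28.825 s -18.6 l -35.7 z 101.3 F [-1.1 -0.3  2.1] w 85.4 j [0.13 0.25 1.75 0.   1.14 0.32]
shift now [-0.3  8.6  0.3] shift aligned [-0.3  8.6  0.3] turn [ 0.  -0.   0.1]
w43 5787 [ 0.0193 -0.0275  0.0301] [0.0512 0.0003 0.054 ]
[ 0.03   -0.0125  0.0447] [-0.287 -0.311  0.906]
```

Request:
move_arm:
  targets:
    - {"x": 0,"y": 0,"z": 3,"ax": -5,"ay": 0,"az": 0,"grip": 85.4}

```text
time_s: 29.0
eef_pos: [0.528, 0.1468, 0.0984]
orientation: [0.034, 0.771, 0.635, 0.029]
ft_force: [-0.8, -1.4, -1.3]
width: 0.999
```

```bash
python3 - <<'E'
from n import *
go2(-.018,-.036,.098)
snap('w44');gl('w44')
f=robot.grab_frame('side');cv2.imwrite('pics/s44.png',cv2.resize(f['pixels'][230:350,120:270],None,fx=5,fy=5,interpolation=cv2.INTER_CUBIC)[:,:,::-1])
E
```

```text
t 29.0 s -17.4 l -35.8 z 98.4 F [-0.8 -1.4 -1.3] w 85.3 j [ 0.14  0.22  1.8  -0.03  1.04  0.35]
shift now [-0.2 -0.7  0.4] shift aligned [-0.2 -0.6  0.4] turn [ 5.1 -0.1  0.1]
w44 5545 [ 0.0208 -0.0291  0.0192] [0.0506 0.0055 0.0543]
[ 0.0318 -0.0127  0.0448] [-0.504 -0.174  0.846]
```

View pics/w44.png

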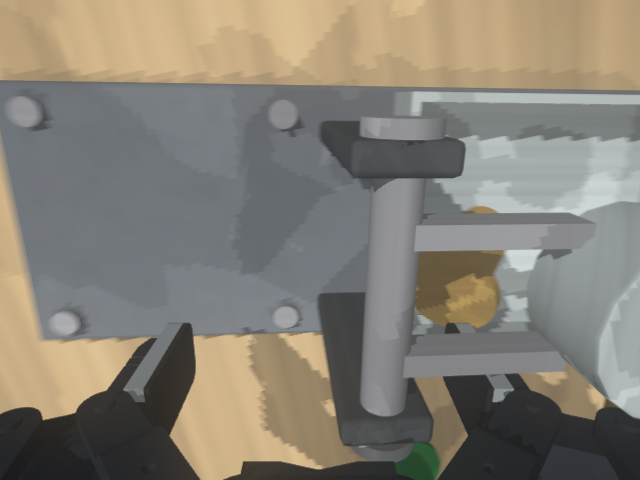

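View pics/s44.png

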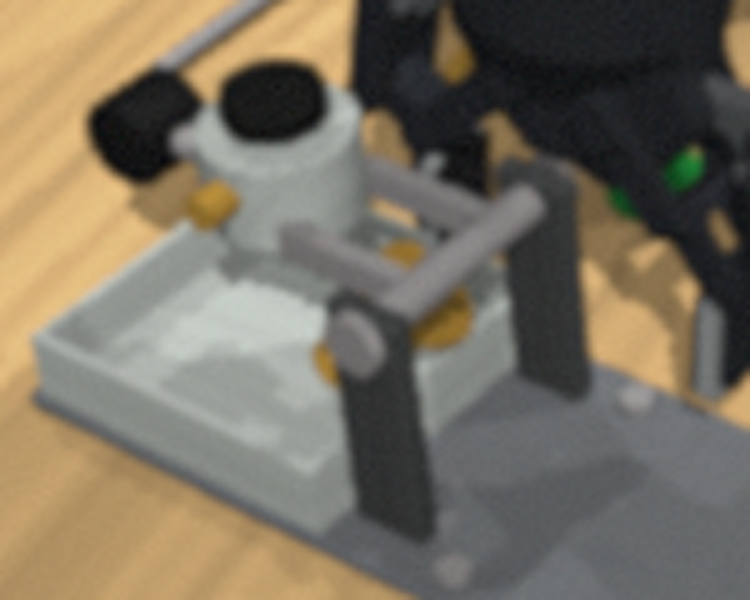

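It works: the flange has moved inward and the gland's tip is swinging around. Continuing.

Request:
move_arm:
  targets:
    - {"x": 0,"y": 0,"z": 3,"ax": -5,"ay": 0,"az": 0,"grip": 85.4}

```text
time_s: 29.22
eef_pos: [0.5276, 0.147, 0.0956]
orientation: [0.068, 0.769, 0.633, 0.057]
ft_force: [-0.4, -0.5, -0.5]
width: 1.0
```

```bash
python3 - <<'E'
from n import *
go2(-.018,-.036,.096)
snap('w45');gl('w45')
f=robot.grab_frame('side');cv2.imwrite('pics/s45.png',cv2.resize(f['pixels'][230:350,120:270],None,fx=5,fy=5,interpolation=cv2.INTER_CUBIC)[:,:,::-1])
E
```

```text
t 29.225 s -17.8 l -35.6 z 95.6 F [-0.4 -0.5 -0.5] w 85.4 j [ 0.16  0.19  1.85 -0.07  0.94  0.39]
shift now [-0.4 -0.1 -0.4] shift aligned [-0.4 -0.2 -0.4] turn [10.1 -0.1  0.1]
w45 5069 [ 0.0228 -0.0343  0.0292] [ 0.0522 -0.0046  0.0538]
[ 0.0342 -0.0157  0.0439] [ 0.451 -0.266  0.852]
```

View pics/w45.png

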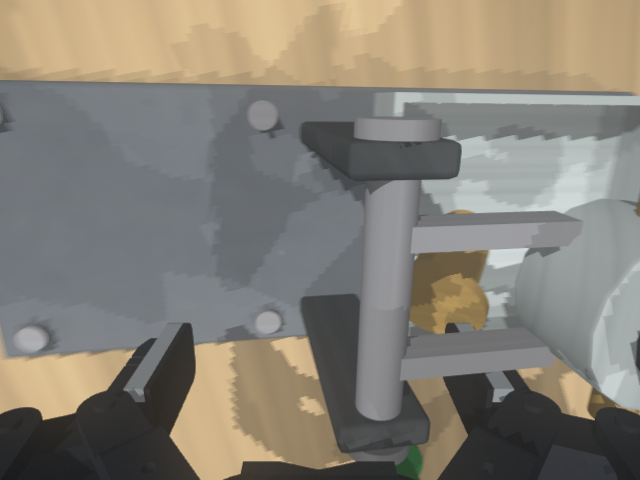

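View pics/s45.png

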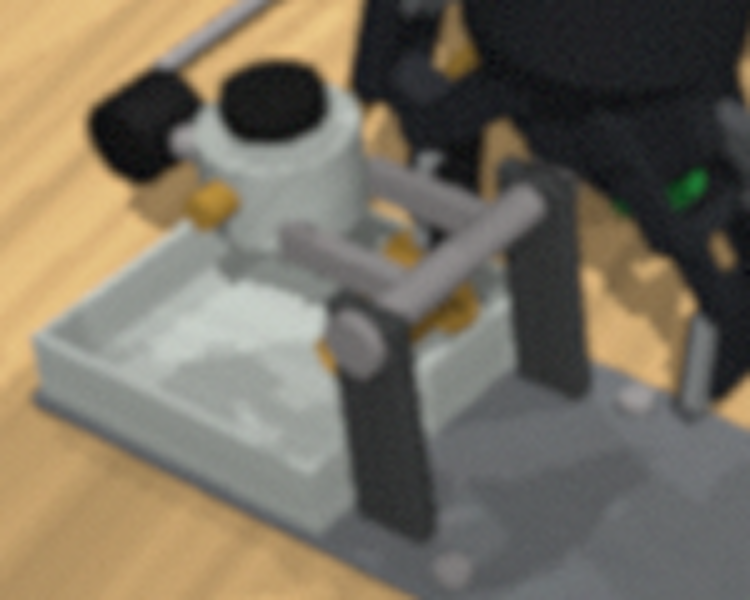

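Request:
move_arm:
  targets:
    - {"x": 0,"y": 1,"z": 1,"ax": -5,"ay": 0,"az": 0,"grip": 85.4}
    - {"x": 0,"y": 1,"z": 1,"ax": -4,"ay": 0,"az": 0,"grip": 85.4}

```text
time_s: 29.58
eef_pos: [0.5296, 0.1466, 0.0943]
orientation: [0.127, 0.762, 0.627, 0.105]
ft_force: [0.4, -0.5, -0.1]
width: 0.996
```

```bash
python3 - <<'E'
from n import *
go2(-.018,-.036,.096)
snap('w46');gl('w46')
f=robot.grab_frame('side');cv2.imwrite('pics/s46.png',cv2.resize(f['pixels'][230:350,120:270],None,fx=5,fy=5,interpolation=cv2.INTER_CUBIC)[:,:,::-1])
E
```

```text
t 29.575 s -15.8 l -35.6 z 94.3 F [ 0.4 -0.5 -0.1] w 85.1 j [ 0.18  0.14  1.93 -0.17  0.77  0.49]
shift now [-0.4 -1.5 -2.3] shift aligned [-0.4 -2.2 -1.7] turn [19.  -0.   0.1]
w46 3623 [ 0.0334 -0.0385  0.025 ] [ 0.0575 -0.0096  0.0368]
[ 0.0437 -0.0242  0.0309] [-0.122  0.221  0.968]
```

View pics/w46.png

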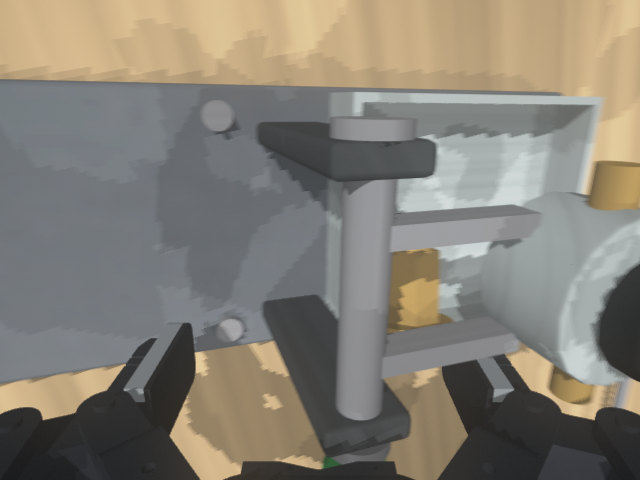

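View pics/s46.png

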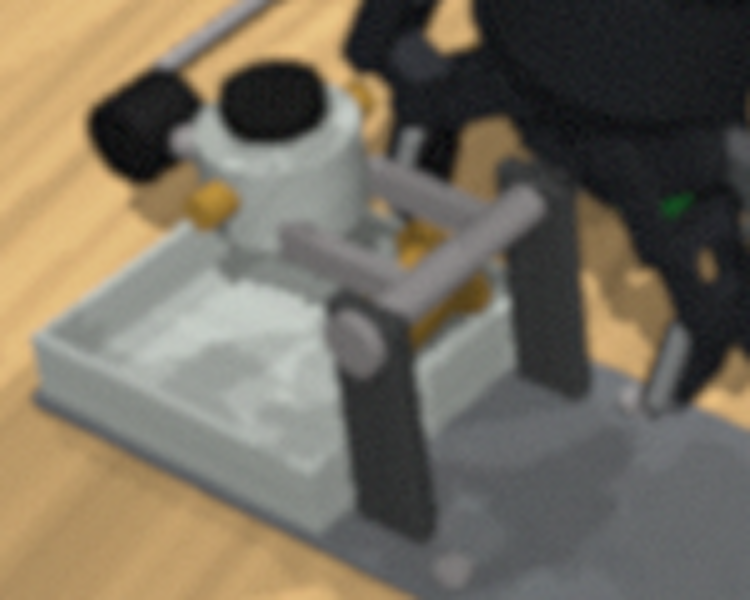

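The gland has dropped off the rim and now lies inside the tray, with all visible parts ≤ 37 mm high. Withdrawing straight up.

Request:
move_arm:
  targets:
    - {"x": 0,"y": 6.5,"z": -19,"ax": 0,"ay": 0,"az": 0,"grip": 85.4}
    - {"x": 0,"y": 10,"z": -29,"ax": 0,"ay": 0,"az": 0,"grip": 85.4}
    - {"x": 0,"y": 13,"z": -38,"ax": 0,"ay": 0,"az": 0,"grip": 85.4}
    - {"x": 0,"y": 0,"z": -20,"ax": 9.5,"ay": 0,"az": 0,"grip": 85.4}
    - {"x": 0,"y": 0,"z": -20,"ax": 9.5,"ay": 0,"az": 0,"grip": 85.4}
    - {"x": 0,"y": -50,"z": -10,"ax": 0,"ay": 0,"az": 0,"grip": 85.4}
    - {"x": 0,"y": 0,"z": 0,"ax": 0,"ay": 0,"az": 0,"grip": 85.4}

```text
time_s: 30.55
eef_pos: [0.4712, 0.1591, 0.2422]
orientation: [-0.018, 0.77, 0.638, -0.012]
ft_force: [-0.5, -0.6, -0.5]
width: 0.996
```

```bash
python3 - <<'E'
from n import *
go2(-.018,-.036,.2)
snap('w47');gl('w47')
f=load('w47');cv2.imwrite('pics/w47c.png',f['pixels'][:,:,::-1])
f=robot.grab_frame('side');cv2.imwrite('pics/s47.png',cv2.resize(f['pixels'][130:370,100:400],None,fx=2.5,fy=2.5,interpolation=cv2.INTER_CUBIC)[:,:,::-1])
f=robot.grab_frame('top');pickle.dump(f,open('t47.pkl','wb'));gl('t47');cv2.imwrite('pics/t47.png',cv2.resize(f['pixels'][100:300,170:480],None,fx=2.5,fy=2.5,interpolation=cv2.INTER_CUBIC)[:,:,::-1])
E
```

```text
t 30.55 s -75.5 l -34.7 z 242.2 F [-0.5 -0.6 -0.5] w 85.0 j [0.16 0.04 1.69 0.02 1.46 0.35]
shift now [-1.9 59.2 39.7] shift aligned [-1.3 57.5 42.2] turn [-2.5 -0.2  0.4]
w47 1256 [ 0.0268 -0.0392  0.0228] [ 0.0538 -0.0032  0.0428]
[ 0.0422 -0.0219  0.0311] [ 0.281 -0.41  -0.868]Traceback (most recent call last):
  File "<stdin>", line 6, in <module>
  File "n.py", line 27, in gl
    X=np.stack([s[m],l[m],P[...,2][m]],1);print(n,len(X),np.percentile(X,1,axis=0).round(4),np.percentile(X,99,axis=0).round(4))
                                                         ~~~~~~~~~~~~~^^^^^^^^^^^^
    return _quantile_unchecked(
        a, q, axis, out, overwrite_input, method, keepdims, weights)
    return _ureduce(a,
                    func=_quantile_ureduce_func,
    ...<5 lines>...
                    overwrite_input=overwrite_input,
                    method=method)
    r = func(a, **kwargs)
    result = _quantile(arr,
                       quantiles=q,
    ...<2 lines>...
                       out=out,
                       weights=wgt)
    slices_having_nans = np.isnan(arr[-1, ...])
                                  ~~~^^^^^^^^^
IndexError: index -1 is out of bounds for axis 0 with size 0
```

View pics/w47c.png

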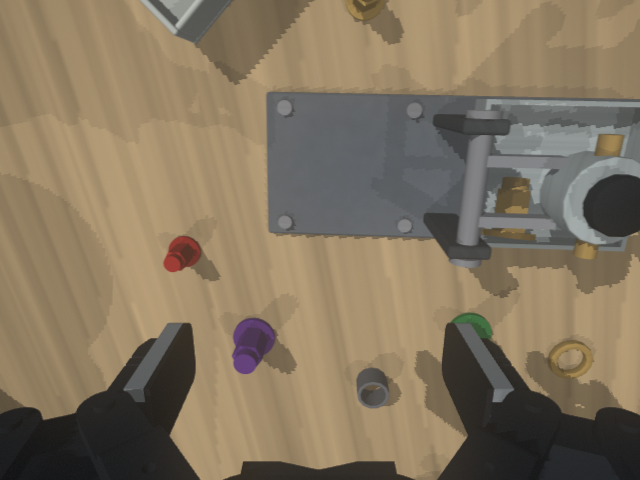

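View pics/s47.png

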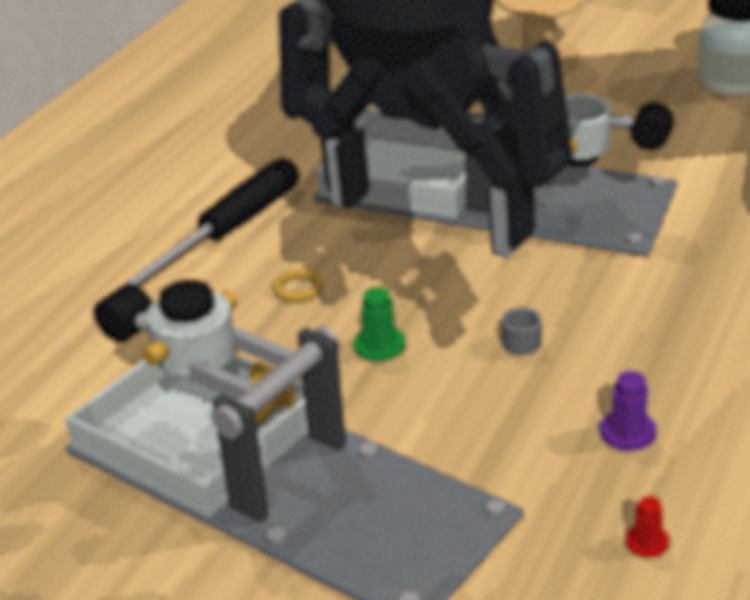

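Checks before handing in:
- **Gland:** it lies flat in the tray at s 27–54 mm, l −39 to −3 mm. Its top is at 43 mm, which is the floor height (9) plus the flange diameter (34).
- **Knob:** it is at the same side-view pixel (149,255) as right after the swing, so the cup is still fully over.
- **Spare cup:** upright.
- **Robot:** clear of everything.

```bash
python3 - <<'E'
from cell import robot
print(robot.job_done(), robot.get_obs()['time_s'])
E
```

```text
the job is handed in; nothing more can be done
the job is handed in; nothing more can be done
```

The gland cup is swung fully over by its knob, and the gland lies flat in the tray. I handed the job in at about 31 s of the 45 s limit.

- **Knocking the gland out:** one press on the button (about 7 N) pushed it out. It first came to rest leaning on the hinge-side rim of the tray.
- **Getting it flat:** two attempts to push it in from above failed, and the second left the flange overhanging the rim. A third push on the side of the flange, with one open finger, swung it down onto the tray floor.
- **Last checks:** the gland's highest point is 43 mm above the bench, which is what it should be with the flange resting on the tray floor. It is well inside the tray walls. The cup is still fully tipped, the other cup is upright, and the robot is touching nothing.
- **Forces during the nudging:** readings between moves peaked at about 40 N in total, with 38 N sideways. I think that was a finger against the stand's post, and I backed off at once. Another reading had 30 N upward. I only read forces at the end of each move, so a short peak above the 40 N limit in between can't be ruled out.
- **Check that failed:** the final top-camera check crashed, so the gland's position comes from the wrist camera's depth data and the side picture.

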